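# Clamp the tube rotator's disc with the T key

## Task

The disc of the inclined tube rotator is unclamped: take the T-handled key from its stand, push its square tip fully home in the recess of the knob at the disc's centre, and turn the knob clockwise with the key as far as its stop. Then draw the key out and stand it fully home in its stand again, and let go. Turn the knob with the key only, keep the gripper's fingers off the rotator, and leave the beaker, tube rack and tip box where they are.

Things in the scene. Friction and masses are not known exactly. Their poses are not given: they have to be found in the camera images.
- key: Loose steel T key, 150 g, 107 mm tall, upright in the stand. Origin at the centre of the tip's end, z up along the shank to the handle, x along the handle bar. Handle: dark bar 70 (x) x 18 (y) x 22 mm (z) across the top of the shank, its centre 96 mm from the origin; grip it across its 18 mm.
- key_tip (a point): Centre of the end of the key's tip: same point and axes as key. Shank and tip are a square bar 12 x 12 mm, sides parallel to x and y, the last 4 mm reduced to 9.5 x 9.5 mm. It fits the recess in any of four quarter turns.
- stand: Fixed grey block 70 x 70 x 45 mm, origin at the centre of its underside, z up. A square hole 15 x 15 mm with a 2 mm chamfer, sides parallel to the block's, is in the middle of its top, 35 mm deep; the key's tip rests on the floor of the hole, 10 mm above the bench.
- stand_floor (a point): Centre of the floor of the stand's hole, 10 mm above the bench; axes as stand.
- rotator: Fixed grey tube rotator, base 180 x 180 x 34 mm, origin at the centre of its underside. Its white disc (164 mm diameter, 12 tube caps 8 mm high at 66 mm radius) is inclined: its normal leans 32 degrees (0.56 rad) from vertical towards the rotator's own -x. The disc's centre, with the clamp knob, is 105 mm above the origin; its upper edge, at +x, is 150 mm high.
- recess (a point): Centre of the mouth of the square recess in the steel four-lobed clamp knob (54 mm across, 24 mm high), 24 mm above the disc. z points out along the knob's axis, 32 degrees from vertical; x and y are parallel to the recess's sides and turn with the knob. Recess 14 x 14 mm, 2 mm chamfer, 16 mm deep, dark floor.
- knob (a joint): Angle of the clamp knob in rad, growing clockwise as seen looking at the disc from above; 0 to 0.4 at the start, the hard stop (clamped) at 1.2. It turns against about 0.15 N m of friction and stays where it is left. The key has about 0.18 rad of play in the recess before it drives.
- beaker: Bystander: glass beaker, 84 mm diameter, 100 mm tall, origin at the centre of its underside.
- tube_rack: Bystander: green block rack 100 x 120 x 45 mm, origin at the centre of its underside.
- tip_box: Bystander: clear box of white pipette tips 80 x 110 x 63 mm, origin at the centre of its underside.
Things that resemble listed ones, but are neither listed nor needed, are in the scene too. Of the things like the stand, leave any that is orange, purple or turquoise; of the rest the smaller one is meant.

How it is judged:
By the outcome, as a careful person would: the job done as asked, in the order asked, and still so for the second after the job is handed in, with the robot touching nothing.
It also fails if it takes over 64 s, if anything falls off the work surface, if the arm or the gripper's body presses on something with over 40 N, if the wrist force passes 120 N, or if a joint passes its speed limit or range.

## Robot

A 6-joint arm with a two-finger parallel gripper is mounted at the origin on the work surface. World frame = base frame: x ahead of the robot, y to its left, z up, the work surface at z = 0. Lengths are in m, angles in rad, forces in N, time in s.
With the tool pointing down it reaches from about 0.275 to 0.775 m from the base axis. Payload 14.6 kg.
Tool frame: the origin (TCP) lies on the centre line of the jaws, within the pads' length; the fingertips stand 14 mm ahead of it and the grasp point (between the pads) lies 5 mm behind it; z points along the fingers, y is the line along which they close (so a half turn about z gives the same grasp; the last joint's range is limited). The gripper opens to 85 mm and grips with 20 to 120 N. Pads are 22 mm wide; open, the fingers measure 114 mm over their backs; the gripper's body (76 mm by 85 mm) begins 54 mm behind the grasp point. The pads swing forward as they close: fully open they stand 13 mm farther back than shut.
Start: joints at [-1.431, 0.263, -0.048, 1.259, 0, 1.415], TCP at [0.153, -0.502, 0.208] pointing down, gripper open.
Joint ranges: [-2.65, 2.65], [-0.89, 1.7], [-1.18, 1.37], [-2.13, 2.11], [-1.35, 1.29], [-3.14, 3.14]. Speed limits (rad/s): [1.89, 1.89, 2.57, 2.79, 3.14, 3.14].

## Interface

Orientations are given as a rotation vector (axis times angle).
In Python, from workcell import env gives the robot as it stands.
- The arm moves only by the tool move_arm, never from a script. Its argument "steps" is a list of rows, each a list of 4 numbers: the shift along the tool's x, y, z normalised to -1 to 1, where 1 is 0.15 m, then the turn about the tool's z normalised to -1 to 1, where 1 is 90 degrees. In form: [[tx, ty, tz, spin], ...]. A call has 1 to 10 rows; each row shifts and turns the commanded pose from where the row before left it, along the tool's axes as they then stand; what a row does not reach is not made up. A row lasts 1/10 s, in which the tool goes at most 50 mm and 8.59 degrees, less where a joint would pass 70% of its speed; a pose out of reach is approached as far as the arm can. A call with a number of a shift or a turn outside -1 to 1 is refused whole. A call with a gripper value outside its range is refused whole. "grip" is the finger opening in mm, from 0 to 85.4, set as the call begins (left out, the last holds). The fingers move at their own pace and stop on an object; "force" is the grip in N (left out, the last holds). Time passes only in rows, so rows that do not move let the fingers close. It gives the time, the measured TCP pose, the force, the opening and the grip force at its end, in the units of the state.
- env.get_state(): the state, without advancing time (a new reading comes with each control period).
- env.camera(name): name is "scene" or "side" or "wrist"; returns the picture (400x640x3 uint8, blue, green, red); there is no depth.
- env.camera_model(name): a dict with "fx", "fy", "cx", "cy" (pixels), "rvec" (rotation vector, rad) and "tvec" (3), from world to camera coordinates, as OpenCV has them. Camera axes: x right, y down, z forward; pixel columns grow to the right and rows downward; lengths in m; the calibration is good to about 2 mm. A picture is of the moment at which its call begins: read the wrist's pose just before it. camera_model takes no time and is no camera call; for the wrist camera it gives the pose at the moment of the call.
- env.finish_job(): hands the job in; it is judged then, once.
The state is a dict: "time": time; "qpos": joint angles; "joint_vel": joint speeds; "joint_torque": joint torques, N m; "eef_pos": TCP position; "orientation": TCP orientation; "wrist_force": force on the tool from outside, world axes, zero at the start; "ft_torque": the same for the moment, N m; "grip_width": finger opening in m; "grip_force": force on a finger pad.
Only numpy, scipy, OpenCV 4.12 (cv2) and the standard library are available. Lean on these libraries where they do the work, as an engineer would, in place of code of your own. Each camera call takes 0.05 s, during which the arm holds its last target. There are 200 camera calls.

## Working session

There is one attempt and no reset: what is moved stays moved. The work goes in short steps, Python scripts to look and compute and a tool call to move; the robot and the scene stay as the last step left them, time stands still between calls to the robot, and variables do not carry over. Pictures are saved under pics/ and viewed, at most 10 in all, crops included, and the job is handed in when it is done.

Besides the shell and the picture viewer there is one more tool, called after "Emit:" as a command line: name --pt "numbers of a row" for each row, then --argument value for the rest. move_arm: Moves the arm, as the interface text tells. Its arguments: {"type":"object","properties":{"steps":{"type":"array"},"grip":{"type":"number"},"force":{"type":"number"}},"required":["steps"]}

```bash
mkdir -p pics; python3 - <<'E'
from workcell import env
import cv2,numpy as np
s=env.get_state(); print(s)
for n in("scene","side"):
    cv2.imwrite(f"pics/{n}0.png",env.camera(n)); m=env.camera_model(n); R=cv2.Rodrigues(np.array(m['rvec']))[0]; print(n,m, -R.T@np.array(m['tvec']).ravel(), R[2])
E
```

```text
{'time': 0.0, 'qpos': array([-1.43130011e+00,  2.63531265e-01, -4.89762573e-02,  1.25937342e+00,
        1.73824138e-05,  1.41548431e+00]), 'joint_vel': array([-1.34738854e-03, -4.92496172e-04,  5.63638789e-04,  8.30171082e-04,
        1.60979990e-03, -1.73781376e-06]), 'joint_torque': array([ 2.19404959e-03, -6.37604570e+01,  3.84566224e+01,  1.36089409e-02,
       -8.93408696e-05, -2.88486589e-06]), 'eef_pos': array([ 0.15249317, -0.50204536,  0.20790635]), 'orientation': array([-3.10645150e+00, -4.61249242e-01, -4.07619654e-05]), 'wrist_force': array([1.00691407, 0.02701823, 0.56677105]), 'ft_torque': array([-0.0247072 , -0.0161479 , -0.03606164]), 'grip_force': 0.0, 'grip_width': 0.0856168636291883}
scene {'fx': 364.8114547065329, 'fy': 364.8114547065329, 'cx': 318.9397373876923, 'cy': 196.43930212518129, 'rvec': array([ 0.7177788 ,  2.75183131, -0.88579165]), 'tvec': array([ 0.4937419 , -0.14906785,  1.21913977])} [0.8452555  0.48126656 0.89790295] [-0.29223325 -0.50673933 -0.81105794]
side {'fx': 441.7716216725294, 'fy': 441.7716216725294, 'cx': 321.7120119934794, 'cy': 199.6907720199651, 'rvec': array([ 0.19138162, -2.7120179 ,  1.40101798]), 'tvec': array([0.54426191, 0.12393214, 1.26038387])} [0.38228043 1.0255028  0.83806525] [ 0.13080759 -0.8057597  -0.57761637]
```

View pics/scene0.png

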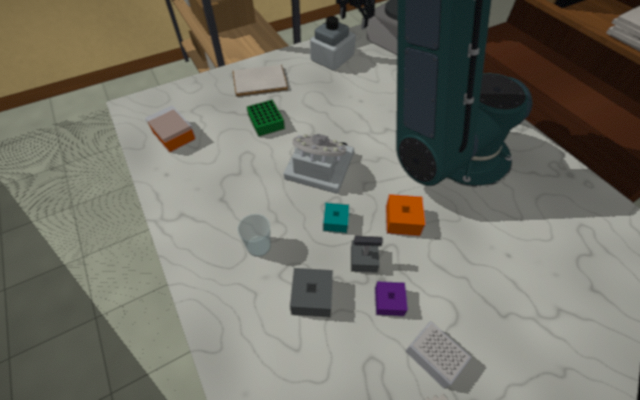

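View pics/side0.png

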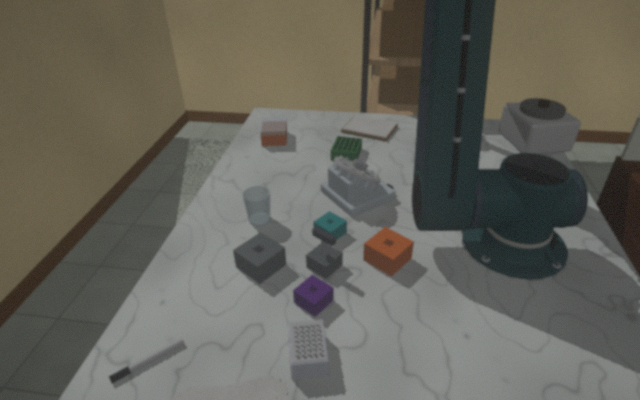

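The small grey stand, with the key in it, is at scene (366,255) and side (324,260). The rotator is at scene (320,160) and side (358,185). I'll enlarge both.

```bash
cat > h.py <<'E'
from workcell import env
import cv2,numpy as np
from scipy.spatial.transform import Rotation as Ro
def cam(n):
    m=env.camera_model(n); R=cv2.Rodrigues(np.array(m['rvec']))[0]; t=np.array(m['tvec']).ravel()
    return np.array([[m['fx'],0,m['cx']],[0,m['fy'],m['cy']],[0,0,1]]),R,t
def onz(n,px,z,c=None):
    K,R,t=c or cam(n); C=-R.T@t; d=R.T@np.linalg.solve(K,np.array([px[0],px[1],1.])); return C+d*(z-C[2])/d[2]
def proj(n,P,c=None):
    K,R,t=c or cam(n); p=(np.atleast_2d(P)@R.T+t)@K.T; return p[:,:2]/p[:,2:]
def tri(obs):
    A=[];b=[]
    for n,px in obs:
        K,R,t=cam(n); C=-R.T@t; d=R.T@np.linalg.solve(K,np.array([px[0],px[1],1.])); d/=np.linalg.norm(d); M=np.eye(3)-np.outer(d,d); A.append(M); b.append(M@C)
    return np.linalg.lstsq(np.vstack(A),np.hstack(b),rcond=None)[0]
E
python3 - <<'E'
from h import *
S=cv2.imread('pics/scene0.png');D=cv2.imread('pics/side0.png')
def t(I,x,y,w=80,h=60): return cv2.resize(I[y:y+h,x:x+w],(400,300),interpolation=cv2.INTER_CUBIC)
o=np.vstack([np.hstack([t(S,326,222),t(S,280,130)]),np.hstack([t(D,284,230),t(D,318,155)])])
o=cv2.convertScaleAbs(o,alpha=1.4)
cv2.imwrite('pics/c1.png',o)
E
```

```text
(no output)
```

View pics/c1.png

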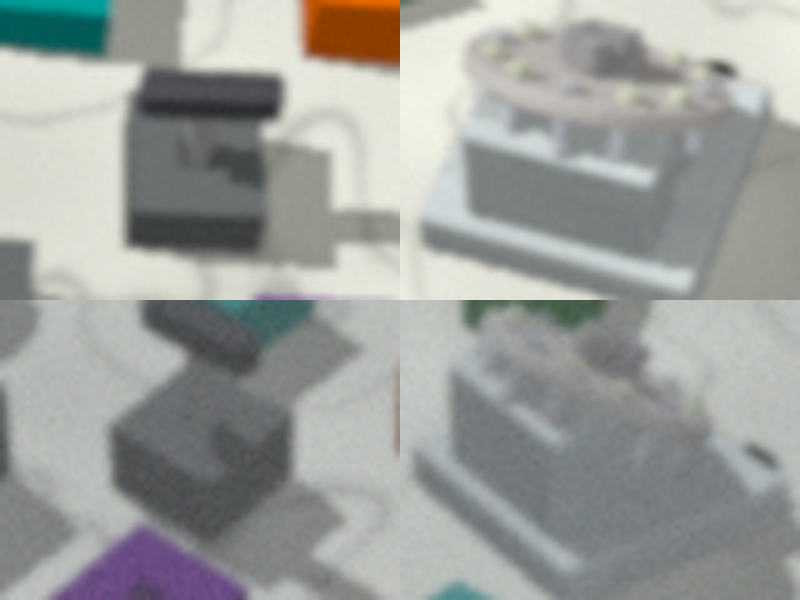

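```bash
python3 - <<'E'
from h import *
from scipy.optimize import least_squares
cs={n:cam(n) for n in('scene','side')}
sc=lambda x,y:(326+x/5,222+y/5); sd=lambda x,y:(284+x/5,230+(y-300)/5)
for p in [sc(128,250),sc(265,252)]: print('st bottom',onz('scene',p,0))
for p in [sc(128,212),sc(265,215)]: print('st top',onz('scene',p,.045))
for p in [sd(207,540),sd(115,487),sd(290,465)]: print('sd bottom',onz('side',p,0))
for p in [sd(207,480),sd(112,432),sd(292,408)]: print('sd top',onz('side',p,.045))
print('handle', [onz('scene',sc(*p),.117) for p in((145,72),(283,77),(140,97),(280,103))])
rc=lambda x,y:(280+(x-400)/5,130+y/5); rd=lambda x,y:(318+(x-400)/5,155+(y-300)/5)
for p in [rc(420,245),rc(697,296)]: print('rot bottom',onz('scene',p,0))
for p in [rc(423,220),rc(695,270),rc(770,85)]: print('rot top',onz('scene',p,.034))
for p in [rd(415,455),rd(575,575),rd(780,475)]: print('rot top side',onz('side',p,.034))
print('knob top',tri([('scene',rc(605,40)),('side',rd(610,350))]))
K,R,t=cam('wrist');s=env.get_state();T=Ro.from_rotvec(s['orientation']).as_matrix();print('wrist cam in tool',T.T@(-R.T@t-s['eef_pos']),T.T@R.T,K)
E
```

```text
st bottom [0.56704982 0.17668875 0.        ]
st bottom [ 5.04410622e-01  2.12973393e-01 -1.11022302e-16]
st top [0.569874   0.17441701 0.045     ]
st top [0.50990383 0.2097967  0.045     ]
sd bottom [0.50948807 0.20720203 0.        ]
sd bottom [0.5643951  0.17456602 0.        ]
sd bottom [0.47264389 0.14511426 0.        ]
sd top [0.50870719 0.20899028 0.045     ]
sd top [0.56342806 0.17986262 0.045     ]
sd top [0.47161642 0.14882606 0.045     ]
handle [array([0.54589146, 0.14136182, 0.117     ]), array([0.48840238, 0.17660263, 0.117     ]), array([0.55551139, 0.15186636, 0.117     ]), array([0.49800327, 0.18769702, 0.117     ])]
rot bottom [ 0.58451121 -0.19187377  0.        ]
rot bottom [ 0.45315531 -0.07306975  0.        ]
rot top [ 0.58417789 -0.18300922  0.034     ]
rot top [ 0.45893563 -0.06932572  0.034     ]
rot top [ 0.33785734 -0.17536803  0.034     ]
rot top side [ 0.57832051 -0.17308199  0.034     ]
rot top side [ 0.46174749 -0.05442088  0.034     ]
rot top side [ 0.34026819 -0.17930461  0.034     ]
knob top [ 0.45290273 -0.19222092  0.11359895]
wrist cam in tool [ 6.74426236e-02  7.19204600e-05 -1.64089616e-01] [[-9.67666484e-04 -9.63986599e-01 -2.65949056e-01]
 [ 9.99999009e-01 -1.20475568e-03  7.28345537e-04]
 [-1.02251897e-03 -2.65948088e-01  9.63986810e-01]] [[332.60769769   0.         319.72889928]
 [  0.         332.60769769 199.11624653]
 [  0.           0.           1.        ]]
```

Gripper moves have no tilt column, so I'll see how the arm behaves as I go. First I'll raise it and move over the knob to look with the wrist camera.

Emit:
move_arm --pt "0 0 -0.31 0" --pt "0 0 -0.31 0"

```text
time: 0.3
eef_pos: [0.1523, -0.5011, 0.3016]
orientation: [-3.104, -0.461, -0.0]
wrist_force: [-0.0, -0.8, 1.3]
grip_width: 0.0854
grip_force: 0.0
```

Emit:
move_arm --pt "0.25 -0.14 0 0" --pt "0.25 -0.14 0 0" --pt "0.25 -0.14 0 0" --pt "0.25 -0.14 0 0" --pt "0.25 -0.14 0 0" --pt "0.25 -0.14 0 0" --pt "0.25 -0.14 0 0" --pt "0.25 -0.14 0 0" --pt "0.25 -0.14 0 0" --pt "0.25 -0.14 0 0"

```text
time: 1.3
eef_pos: [0.4513, -0.1908, 0.3013]
orientation: [-3.107, -0.461, 0.0]
wrist_force: [0.9, -1.7, 0.9]
grip_width: 0.0854
grip_force: 0.0
```

```bash
python3 - <<'E'
from h import *
s=env.get_state(); print(s['time'],s['eef_pos'],s['orientation'],s['qpos'])
c=cam('wrist'); np.savez('w1',K=c[0],R=c[1],t=c[2]); I=env.camera('wrist'); cv2.imwrite('pics/w1.png',I)
n=np.array([-.375,-.375,.848]);
print(proj('wrist',[[.46,-.178,.105],[.451,-.187,.125]],c))
E
```

```text
1.3 [ 0.45125198 -0.19083843  0.30126016] [-3.10739183e+00 -4.61494128e-01  2.79722397e-04] [-5.66581277e-01  1.91301084e-01  1.04524177e-01  1.48423150e+00
 -2.71906547e-05  2.28013687e+00]
[[310.48330642 160.0616791 ]
 [315.84174835 173.74402853]]
```

View pics/w1.png

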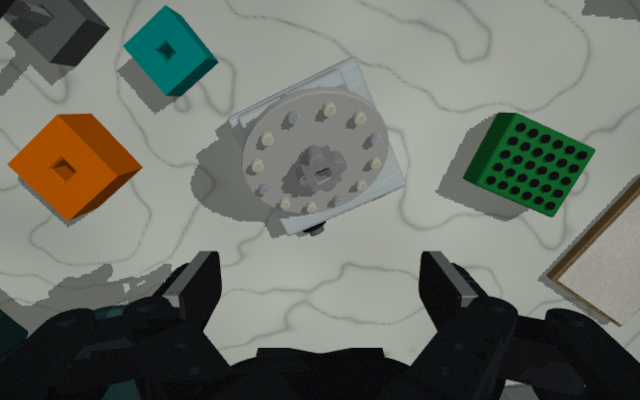

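The knob's recess is at about (322,174), close to the prediction of (316,174). I'll enlarge it for its angle.

```bash
python3 - <<'E'
import cv2
I=cv2.imread('pics/w1.png')
a=cv2.resize(I[50:245,225:410],None,fx=3,fy=3,interpolation=cv2.INTER_CUBIC)[:585]
b=cv2.resize(I[145:205,290:350],None,fx=4,fy=4,interpolation=cv2.INTER_CUBIC)
import numpy as np
o=np.zeros((585,800,3),np.uint8);o[:,:555]=a;o[:240,558:798]=b
cv2.imwrite('pics/c2.png',cv2.convertScaleAbs(o,alpha=1.5))
E
```

```text
(no output)
```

View pics/c2.png

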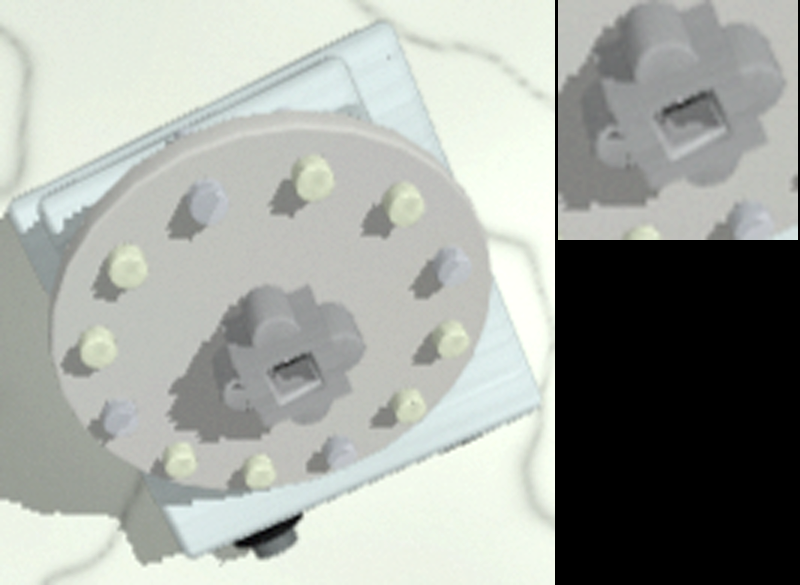

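```bash
cat > fit.py <<'E'
from h import *
from scipy.optimize import least_squares
d=np.load('w1.npz'); c=(d['K'],d['R'],d['t'])
a=np.radians(32)
def frame(p):
    Z=Ro.from_euler('z',p[2]).as_matrix(); Rd=Z@Ro.from_euler('y',-a).as_matrix(); return Z,Rd,np.array([p[0],p[1],0])
f=lambda x,y:(225+x/3,50+y/3); g=lambda x,y:(290+(x-558)/4,145+y/4)
cor=np.array([f(385,22),f(540,402),f(190,555),f(12,212)])
for q in cor: print(onz('wrist',q,.034,c))
rc=np.array([g(655,122),g(712,92),g(732,128),g(672,160)])
L=.09*np.array([[1,-1],[-1,-1],[-1,1],[1,1]])
def pts(p):
    Z,Rd,o=frame(p)
    b=np.c_[L,np.full(4,.034)]@Z.T+o
    m=o+[0,0,.105]+Rd[:,2]*.024
    k=.009*np.array([[np.cos(p[3]+i*np.pi/2+np.pi/4),np.sin(p[3]+i*np.pi/2+np.pi/4)] for i in range(4)])*2**.5
    return b,m,k@Rd[:,:2].T+m,Rd
caps=np.array([f(127,265),f(97,345),f(313,178),f(404,203),f(452,340),f(179,460),f(260,470),f(409,405)])
E
python3 - <<'E'
from fit import *
def res(p):
    b,m,k,_=pts(p)
    return np.r_[(proj('wrist',b,c)-cor).ravel()]
r=least_squares(res,[.46,-.178,.78,.3]);p=r.x;print(p,r.fun.reshape(-1,2))
b,m,k,Rd=pts(p);print('recess',m,proj('wrist',m,c),rc.mean(0),'n',Rd[:,2])
# recess corners: free centre on the plane
def res2(q):
    th,x,y=q; P=p.copy();P[0]+=x;P[1]+=y;P[3]=th
    k=proj('wrist',pts(P)[2],c); D=np.linalg.norm(k[None]-rc[:,None],axis=2); return D.min(1)
best=min((least_squares(res2,[t,0,0]) for t in np.linspace(0,1.5,7)),key=lambda r:r.cost);print(best.x,best.fun)
# caps check
Z,_,o=frame(p)
for h in [0,.008]:
  C=[o+[0,0,.105]+Rd@[.066*np.cos(t),.066*np.sin(t),h] for t in np.arange(12)*np.pi/6]
  P=proj('wrist',C,c);print(np.array([(q-P[np.argmin(np.linalg.norm(P-q,axis=1))]) for q in caps]).round(1).tolist())
E
```

```text
[ 0.58314094 -0.19357313  0.034     ]
[ 0.45470929 -0.30858272  0.034     ]
[ 0.33995337 -0.17943121  0.034     ]
[ 0.46715899 -0.06670069  0.034     ]
[ 0.4601937  -0.18745502  0.73128064  0.3       ] [[ 1.69482957 -3.36050015]
 [ 3.82532562  2.24848043]
 [-0.51858566  4.62826047]
 [-4.93021685 -1.43161026]]
recess [ 0.4507274  -0.19594844  0.12535315] [[323.9989109  176.50590106]] [323.6875 176.375 ] n [-0.39442939 -0.35389248  0.8480481 ]
[ 1.58377040e+00 -8.95438663e-05  2.60621311e-04] [1.85271029 0.91526349 1.69914066 0.85514286]
[[0.1, 1.4], [-0.2, 1.0], [0.8, 2.0], [1.0, 1.7], [1.1, 2.4], [-0.4, 1.6], [0.4, 1.3], [0.5, 1.9]]
[[-0.9, -3.3], [-1.0, -3.8], [-1.3, -2.2], [-1.5, -2.5], [-1.3, -1.9], [-1.5, -3.2], [-1.0, -3.4], [-1.6, -2.5]]
```

Fit is good: the recess is at (0.4507, -0.196, 0.1254), with the normal along azimuth 222°. Next I'll spin the tool to suit the key's bar, then go far out along azimuth 42° to see whether pushing past the reach tilts the tool.

Emit:
move_arm --pt "0 0 0 -0.095" --pt "0 0 0 -0.095" --pt "0 0 0 -0.095" --pt "0 0 0 -0.095" --pt "0 0 0 -0.095" --pt "0 0 0 -0.095" --pt "0 0 0 -0.095" --pt "0 0 0 -0.095" --pt "0 0 0 -0.095" --pt "0 0 0 -0.095"

```text
time: 2.35
eef_pos: [0.4502, -0.1924, 0.3011]
orientation: [-1.961, -2.454, 0.0]
wrist_force: [0.4, 0.3, -0.2]
grip_width: 0.0857
grip_force: 0.0
```

Emit:
move_arm --pt "0 0 0 -0.095" --pt "0 0 0 -0.095" --pt "0 0 0 -0.095" --pt "0 0 0 -0.095" --pt "0 0 0 -0.095" --pt "0 0 0 -0.04"

```text
time: 2.95
eef_pos: [0.4502, -0.1924, 0.3011]
orientation: [-0.838, -3.027, -0.0]
wrist_force: [-0.1, -0.1, -1.4]
grip_width: 0.0857
grip_force: 0.0
```

```bash
cat > go.py <<'E'
from h import *
import sys
s=env.get_state(); T=Ro.from_rotvec(s['orientation']).as_matrix()
print(s['time'],s['eef_pos'].round(4),'q',s['qpos'].round(3),'\nX',T[:,0].round(3),'Y',T[:,1].round(3),'Z',T[:,2].round(4))
if len(sys.argv)>3: print('units',(T.T@(np.array(sys.argv[1:4],float)-s['eef_pos'])/.15).round(3))
E
python3 go.py .53 .48 .3
```

```text
2.95 [ 0.4502 -0.1924  0.3011] q [-0.571  0.191  0.104  1.484  0.    -0.031] 
X [-0.858  0.514  0.001] Y [0.514 0.858 0.   ] Z [-5.e-04  4.e-04 -1.e+00]
units [1.848 4.119 0.009]
```

Emit:
move_arm --pt "0.13 0.29 0 0" --pt "0.13 0.29 0 0" --pt "0.13 0.29 0 0" --pt "0.13 0.29 0 0" --pt "0.13 0.29 0 0" --pt "0.13 0.29 0 0" --pt "0.13 0.29 0 0" --pt "0.13 0.29 0 0" --pt "0.13 0.29 0 0" --pt "0.13 0.29 0 0"

```text
time: 3.95
eef_pos: [0.5091, 0.2826, 0.3012]
orientation: [-0.846, -3.025, 0.0]
wrist_force: [1.5, -0.1, 0.2]
grip_width: 0.0856
grip_force: 0.0
```

Emit:
move_arm --pt "0.13 0.29 0 0" --pt "0.13 0.29 0 0" --pt "0.13 0.29 0 0" --pt "0.13 0.29 0 0" --pt "0 0 0 0"

```text
time: 4.45
eef_pos: [0.5332, 0.4736, 0.2979]
orientation: [-0.84, -3.025, 0.002]
wrist_force: [0.5, 0.6, -0.9]
grip_width: 0.0858
grip_force: 0.0
```

```bash
python3 go.py .64 .58 .3
```

```text
4.45 [0.5332 0.4736 0.2979] q [6.120e-01 6.660e-01 8.820e-01 1.789e+00 1.000e-03 1.154e+00] 
X [-0.857  0.516  0.002] Y [ 0.516  0.857 -0.002] Z [-2.4e-03 -7.0e-04 -1.0e+00]
units [-0.244  0.975 -0.017]
```

Emit:
move_arm --pt "-0.05 0.2 0 0" --pt "-0.05 0.2 0 0" --pt "-0.05 0.2 0 0" --pt "-0.05 0.2 0 0" --pt "-0.05 0.2 0 0" --pt "-0.05 0.2 0 0"

```text
time: 5.05
eef_pos: [0.5451, 0.4914, 0.2953]
orientation: [-0.834, -2.98, 0.06]
wrist_force: [0.1, -0.2, 1.0]
grip_width: 0.0857
grip_force: 0.0
```

```bash
python3 go.py
```

```text
5.05 [0.5451 0.4914 0.2953] q [0.618 0.888 1.367 2.11  0.012 1.163] 
X [-0.854  0.52   0.035] Y [ 0.518  0.854 -0.05 ] Z [-0.0556 -0.0246 -0.9982]
```

Tilting happens at the limits: joint 4 reached its limit. I'll come back in, see whether the tilt persists, then climb until joint 4 limits the tool.

Emit:
move_arm --pt "0.03 -0.3 0 0" --pt "0.03 -0.3 0 0" --pt "0.03 -0.3 0 0" --pt "0.03 -0.3 0 0" --pt "0.0 0.0 0 0"

```text
time: 5.55
eef_pos: [0.4813, 0.4026, 0.3091]
orientation: [-0.834, -2.977, 0.065]
wrist_force: [0.6, 0.6, 1.2]
grip_width: 0.0854
grip_force: 0.0
```

```bash
python3 go.py
```

```text
5.55 [0.4813 0.4026 0.3091] q [0.563 0.52  0.632 1.747 0.008 1.109] 
X [-0.853  0.52   0.036] Y [ 0.518  0.854 -0.054] Z [-0.0591 -0.0273 -0.9979]
```

Emit:
move_arm --pt "0 0 -0.32 0" --pt "0 0 -0.32 0" --pt "0 0 -0.32 0" --pt "0 0 -0.32 0" --pt "0 0 -0.32 0" --pt "0 0 -0.32 0"

```text
time: 6.15
eef_pos: [0.4526, 0.3743, 0.4704]
orientation: [0.841, 3.001, 0.074]
wrist_force: [-0.2, -0.2, 0.0]
grip_width: 0.0852
grip_force: 0.0
```

```bash
python3 go.py
```

```text
6.15 [0.4526 0.3743 0.4704] q [0.544 0.501 1.091 2.11  0.015 1.091] 
X [-0.854  0.52  -0.01 ] Y [0.519 0.853 0.052] Z [ 0.0358  0.0394 -0.9986]
```

Emit:
move_arm --pt "0 0 -0.32 0" --pt "0 0 -0.32 0" --pt "0 0 -0.32 0" --pt "0 0 -0.32 0" --pt "0 0 -0.32 0" --pt "0 0 -0.32 0" --pt "0 0 -0.32 0" --pt "0 0 -0.32 0" --pt "0 0 -0.32 0" --pt "0 0 -0.32 0"

```text
time: 7.15
eef_pos: [0.3213, 0.2736, 0.6368]
orientation: [0.783, 2.78, 0.397]
wrist_force: [-0.5, 0.7, 0.7]
grip_width: 0.0853
grip_force: 0.0
```

```bash
python3 go.py
```

```text
7.15 [0.3213 0.2736 0.6368] q [0.481 0.111 1.002 2.11  0.042 1.037] 
X [-0.832  0.536 -0.142] Y [0.475 0.821 0.316] Z [ 0.2859  0.196  -0.938 ]
```

The tilt builds up and persists: 0.35 rad so far. Now I'll check the reverse by pulling in at the inner reach limit.

```bash
python3 go.py .26 .225 .30
```

```text
7.15 [0.3213 0.2736 0.6368] q [0.481 0.111 1.002 2.11  0.042 1.037] 
X [-0.832  0.536 -0.142] Y [0.475 0.821 0.316] Z [ 0.2859  0.196  -0.938 ]
units [ 0.484 -1.171  1.926]
```

Emit:
move_arm --pt "0.07 -0.17 0.27 0" --pt "0.07 -0.17 0.27 0" --pt "0.07 -0.17 0.27 0" --pt "0.07 -0.17 0.27 0" --pt "0.07 -0.17 0.27 0" --pt "0.07 -0.17 0.27 0" --pt "0.07 -0.17 0.27 0"

```text
time: 7.85
eef_pos: [0.2716, 0.2332, 0.3721]
orientation: [0.783, 2.781, 0.395]
wrist_force: [0.7, 0.4, -0.1]
grip_width: 0.0854
grip_force: 0.0
```

```bash
python3 go.py .16 .14 .30
```

```text
7.85 [0.2716 0.2332 0.3721] q [ 0.428 -0.303 -0.229  1.297  0.06   0.987] 
X [-0.832  0.536 -0.141] Y [0.475 0.821 0.315] Z [ 0.2849  0.1953 -0.9385]
units [ 0.354 -1.015  0.118]
```

Emit:
move_arm --pt "0.09 -0.28 -0.1 0" --pt "0.09 -0.28 -0.1 0" --pt "0.09 -0.28 -0.1 0" --pt "0.09 -0.28 -0.1 0" --pt "0.09 -0.28 -0.1 0" --pt "0.09 -0.28 -0.1 0"

```text
time: 8.45
eef_pos: [0.1566, 0.1133, 0.368]
orientation: [0.782, 2.808, 0.342]
wrist_force: [-0.0, 0.2, -0.2]
grip_width: 0.0853
grip_force: 0.0
```

```bash
python3 go.py .52 .162 .30
```

```text
8.45 [0.1566 0.1133 0.368 ] q [-0.282 -0.571 -0.296  1.637  0.233  0.286] 
X [-0.838  0.528 -0.135] Y [0.48  0.833 0.275] Z [ 0.2574  0.1658 -0.952 ]
units [-1.799  1.31   1.109]
```

Pulling inward is messy near the base axis. The cleaner reverse is to climb at the opposite azimuth (-138°), where the same joint-4 limit undoes the tilt. I'll check what stands back there.

```bash
python3 - <<'E'
from h import *
for n,p in [('scene',(333,45)),('scene',(312,62)),('scene',(390,25)),('side',(540,140)),('side',(505,150)),('side',(540,108))]:
    print(n,p,onz(n,p,0).round(2),onz(n,p,.12).round(2))
E
cat > rows.py <<'E'
from h import *
import sys
s=env.get_state(); T=Ro.from_rotvec(s['orientation']).as_matrix(); p=s['eef_pos']
for a in sys.argv[1:]:
    q=np.array(a.split(','),float); v=T.T@(q-p)/.15; n=int(np.ceil(np.linalg.norm(v)/.32)); print(a,'n',n,(v/n).round(3).tolist()); p=q
E
python3 rows.py .35,-.15,.36 .1,-.40,.36 -.3,-.27,.34
```

```text
scene (333, 45) [ 0.07 -0.76 -0.  ] [ 0.17 -0.59  0.12]
scene (312, 62) [ 0.21 -0.69  0.  ] [ 0.3  -0.53  0.12]
scene (390, 25) [-0.24 -0.77  0.  ] [-0.1  -0.6   0.12]
side (540, 140) [-0.23 -0.66  0.  ] [-0.14 -0.42  0.12]
side (505, 150) [-0.08 -0.56  0.  ] [-0.01 -0.33  0.12]
side (540, 108) [-0.31 -0.98  0.  ] [-0.21 -0.7   0.12]
.35,-.15,.36 n 7 [-0.286, -0.122, 0.013]
.1,-.40,.36 n 8 [0.065, -0.274, -0.088]
-.3,-.27,.34 n 9 [0.301, -0.066, -0.046]
```

Emit:
move_arm --pt "-0.28 -0.12 0 0" --pt "-0.28 -0.12 0 0" --pt "-0.28 -0.12 0 0" --pt "-0.28 -0.12 0 0" --pt "-0.28 -0.12 0 0" --pt "-0.28 -0.12 0 0" --pt "-0.28 -0.12 0 0"

```text
time: 9.15
eef_pos: [0.3128, -0.0994, 0.3706]
orientation: [0.785, 2.815, 0.332]
wrist_force: [0.3, 0.6, 0.9]
grip_width: 0.0852
grip_force: 0.0
```

Emit:
move_arm --pt "0.065 -0.27 -0.09 0" --pt "0.065 -0.27 -0.09 0" --pt "0.065 -0.27 -0.09 0" --pt "0.065 -0.27 -0.09 0" --pt "0.065 -0.27 -0.09 0" --pt "0.065 -0.27 -0.09 0" --pt "0.065 -0.27 -0.09 0" --pt "0.065 -0.27 -0.09 0"

```text
time: 9.95
eef_pos: [0.08, -0.329, 0.3767]
orientation: [0.785, 2.819, 0.328]
wrist_force: [1.2, -1.0, 0.5]
grip_width: 0.0853
grip_force: 0.0
```

Emit:
move_arm --pt "0.3 -0.065 -0.045 0" --pt "0.3 -0.065 -0.045 0" --pt "0.3 -0.065 -0.045 0" --pt "0.3 -0.065 -0.045 0" --pt "0.3 -0.065 -0.045 0" --pt "0.3 -0.065 -0.045 0" --pt "0.3 -0.065 -0.045 0" --pt "0.3 -0.065 -0.045 0" --pt "0.3 -0.065 -0.045 0"

```text
time: 10.85
eef_pos: [-0.2983, -0.2327, 0.3603]
orientation: [0.781, 2.841, 0.365]
wrist_force: [-0.2, -0.0, 0.8]
grip_width: 0.0851
grip_force: 0.0
```

```bash
python3 go.py -.3 -.27 .64
```

```text
10.85 [-0.2983 -0.2327  0.3603] q [-2.648  0.235  0.268  1.899 -0.058 -2.103] 
X [-0.848  0.521 -0.1  ] Y [0.478 0.833 0.279] Z [ 0.2284  0.1883 -0.9552]
units [-0.307  0.307 -1.831]
```

Emit:
move_arm --pt "-0.28 -0.14 0.02 0" --pt "-0.28 -0.14 0.02 0" --pt "-0.03 0.09 -0.31 0" --pt "-0.03 0.09 -0.31 0" --pt "-0.03 0.09 -0.31 0" --pt "-0.03 0.09 -0.31 0"

```text
time: 11.45
eef_pos: [-0.2318, -0.2922, 0.4537]
orientation: [0.798, 2.89, 0.27]
wrist_force: [0.3, 0.3, -0.3]
grip_width: 0.0857
grip_force: 0.0
```

```bash
python3 go.py
```

```text
11.45 [-0.2318 -0.2922  0.4537] q [-2.463e+00  2.200e-01  5.370e-01  2.110e+00  2.000e-03 -1.924e+00] 
X [-0.852  0.518 -0.078] Y [0.495 0.844 0.206] Z [ 0.1729  0.1368 -0.9754]
```

Emit:
move_arm --pt "-0.02 0.06 -0.31 0" --pt "-0.02 0.06 -0.31 0" --pt "-0.02 0.05 -0.31 0" --pt "-0.02 0.05 -0.31 0" --pt "-0.01 0.03 -0.31 0" --pt "0 0.02 -0.31 0"

```text
time: 12.05
eef_pos: [-0.2173, -0.2698, 0.5123]
orientation: [0.83, 3.002, 0.047]
wrist_force: [0.2, -0.1, 0.8]
grip_width: 0.0855
grip_force: 0.0
```

```bash
python3 go.py
```

```text
12.05 [-0.2173 -0.2698  0.5123] q [-2.488  0.093  0.591  2.109  0.003 -1.949] 
X [-0.858  0.514 -0.018] Y [0.513 0.858 0.036] Z [ 0.0341  0.0219 -0.9992]
```

Emit:
move_arm --pt "0 0.01 -0.31 0"

```text
time: 12.15
eef_pos: [-0.2174, -0.2682, 0.5219]
orientation: [0.835, 3.019, 0.008]
wrist_force: [-0.1, -1.0, -0.5]
grip_width: 0.0855
grip_force: 0.0
```

```bash
python3 go.py; python3 rows.py .0,-.37,.40 .35,-.25,.35 .46,.13,.30
```

```text
12.15 [-0.2174 -0.2682  0.5219] q [-2.493  0.079  0.608  2.109  0.004 -1.953] 
X [-0.858  0.514 -0.007] Y [0.514 0.858 0.007] Z [ 0.0099  0.0028 -0.9999]
.0,-.37,.40 n 6 [-0.264, 0.026, 0.137]
.35,-.25,.35 n 8 [-0.199, 0.235, 0.045]
.46,.13,.30 n 9 [0.075, 0.283, 0.039]
```

Emit:
move_arm --pt "-0.26 0.02 0.13 0" --pt "-0.26 0.02 0.13 0" --pt "-0.26 0.02 0.13 0" --pt "-0.26 0.02 0.13 0" --pt "-0.26 0.02 0.13 0" --pt "-0.26 0.02 0.13 0"

```text
time: 12.75
eef_pos: [-0.0044, -0.3731, 0.4057]
orientation: [0.835, 3.018, 0.009]
wrist_force: [-2.1, -0.8, 0.0]
grip_width: 0.0857
grip_force: 0.0
```

Emit:
move_arm --pt "-0.2 0.235 0.045 0" --pt "-0.2 0.235 0.045 0" --pt "-0.2 0.235 0.045 0" --pt "-0.2 0.235 0.045 0" --pt "-0.2 0.235 0.045 0" --pt "-0.2 0.235 0.045 0" --pt "-0.2 0.235 0.045 0" --pt "-0.2 0.235 0.045 0"

```text
time: 13.55
eef_pos: [0.3469, -0.253, 0.357]
orientation: [0.834, 3.017, 0.01]
wrist_force: [0.0, -2.4, 0.5]
grip_width: 0.0859
grip_force: 0.0
```

```bash
python3 go.py; python3 rows.py .52,.162,.30
```

```text
13.55 [ 0.3469 -0.253   0.357 ] q [-0.829  0.088  0.129  1.606  0.012 -0.29 ] 
X [-0.858  0.513 -0.009] Y [0.513 0.858 0.009] Z [ 0.0127  0.0033 -0.9999]
.52,.162,.30 n 10 [0.043, 0.296, 0.04]
```

Emit:
move_arm --pt "0.043 0.296 0.04 0" --pt "0.043 0.296 0.04 0" --pt "0.043 0.296 0.04 0" --pt "0.043 0.296 0.04 0" --pt "0.043 0.296 0.04 0" --pt "0.043 0.296 0.04 0" --pt "0.043 0.296 0.04 0" --pt "0.043 0.296 0.04 0" --pt "0.043 0.296 0.04 0" --pt "0.043 0.296 0.04 0"

```text
time: 14.55
eef_pos: [0.5191, 0.1623, 0.3008]
orientation: [0.834, 3.017, 0.012]
wrist_force: [0.9, -1.0, -0.4]
grip_width: 0.0857
grip_force: 0.0
```

```bash
python3 go.py .52 .162 .3; python3 - <<'E'
from h import *
c=cam('wrist'); np.savez('w2',K=c[0],R=c[1],t=c[2]); I=env.camera('wrist')
p=proj('wrist',[[.52,.162,.117]],c)[0];print(p); x,y=int(p[0])-65,int(p[1])-50; x=max(0,min(x,510));y=max(0,min(y,300))
print(x,y); cv2.imwrite('pics/w2.png',cv2.convertScaleAbs(cv2.resize(I[y:y+100,x:x+130],None,fx=6,fy=6,interpolation=cv2.INTER_CUBIC),alpha=1.5))
E
```

```text
14.55 [0.5191 0.1623 0.3008] q [0.152 0.278 0.222 1.501 0.002 0.691] 
X [-0.858  0.514 -0.009] Y [0.514 0.858 0.01 ] Z [ 0.0128  0.0045 -0.9999]
units [-0.006  0.002  0.005]
[318.27702732 171.83036075]
253 121
```

View pics/w2.png

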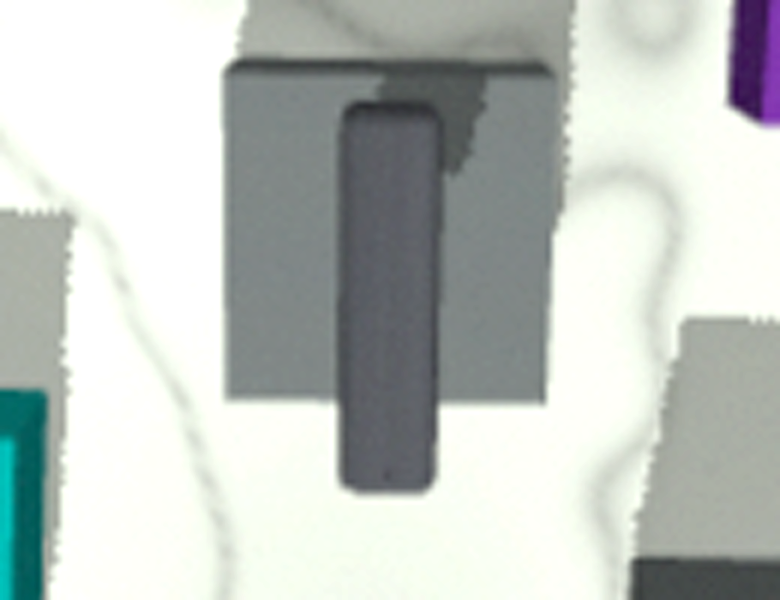

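```bash
python3 - <<'E'
from h import *
d=np.load('w2.npz'); c=(d['K'],d['R'],d['t'])
g=lambda p:(253+p[0]/6,121+p[1]/6)
for z,P in((.117,[(344,114),(440,114),(436,490),(340,490)]),(.045,[(225,73),(553,75),(546,402),(225,400)])):
    W=np.array([onz('wrist',g(p),z,c) for p in P]);print(W.round(4).tolist(),'c',W.mean(0),np.linalg.norm(np.diff(W[:,:2],axis=0),axis=1))
    u=(W[3]+W[2]-W[0]-W[1]);print('az',np.degrees(np.arctan2(u[1],u[0])))
E
python3 go.py
```

```text
[[0.4871, 0.1722, 0.117], [0.4956, 0.1864, 0.117], [0.5535, 0.1513, 0.117], [0.5444, 0.1364, 0.117]] c [0.52015421 0.16155565 0.117     ] [0.01653947 0.06765044 0.0174412 ]
az -31.634076505190478
[[0.4732, 0.1505, 0.045], [0.5085, 0.2085, 0.045], [0.5683, 0.1726, 0.045], [0.532, 0.1133, 0.045]] c [0.52047845 0.16121239 0.045     ] [0.06785146 0.0698046  0.06951237]
az -31.66384158017075
14.6 [0.5205 0.1668 0.2989] q [0.159 0.284 0.225 1.5   0.004 0.696] 
X [-0.859  0.512 -0.006] Y [0.512 0.859 0.011] Z [ 0.0111  0.0061 -0.9999]
```

Key and stand centre is (0.5203, 0.1614) with the bar's azimuth at -31.6°. Descending to grasp.

```bash
python3 rows.py .5203,.1614,.101
```

```text
.5203,.1614,.101 n 5 [-0.002, -0.009, 0.264]
```

Emit:
move_arm --pt "-0.002 -0.009 0.264 0.009" --pt "-0.002 -0.009 0.264 0" --pt "-0.002 -0.009 0.264 0" --pt "-0.002 -0.009 0.264 0" --pt "0 0 0 0" --pt "0 0 0 0"

```text
time: 15.2
eef_pos: [0.5188, 0.1557, 0.1434]
orientation: [0.856, 3.012, 0.012]
wrist_force: [0.3, -0.7, 1.2]
grip_width: 0.0851
grip_force: 0.0
```

```bash
python3 go.py .5203 .1614 .101
```

```text
15.2 [0.5188 0.1557 0.1434] q [ 0.14   0.31  -0.16   1.088  0.003  0.693] 
X [-0.85   0.526 -0.008] Y [0.526 0.85  0.01 ] Z [ 0.0119  0.0044 -0.9999]
units [0.014 0.035 0.283]
```

Emit:
move_arm --pt "0.007 0.018 0.14 0" --pt "0.007 0.018 0.143 0" --pt "0 0 0 0" --pt "0 0 0 0"

```text
time: 15.6
eef_pos: [0.5211, 0.1618, 0.1019]
orientation: [0.855, 3.01, 0.013]
wrist_force: [0.7, 0.9, 0.3]
grip_width: 0.0855
grip_force: 0.0
```

Emit:
move_arm --pt "0 0 0 0" --pt "0 0 0 0" --pt "0 0 0 0" --pt "0 0 0 0" --pt "0 0 0 0" --pt "0 0 0 0" --grip 10 --force 90

```text
time: 16.2
eef_pos: [0.52, 0.1616, 0.0999]
orientation: [0.856, 3.012, 0.012]
wrist_force: [0.0, -0.3, -0.4]
grip_width: 0.0099
grip_force: 0.0
```

```bash
python3 go.py .5203 .1614 .101
```

```text
16.2 [0.52   0.1616 0.0999] q [ 0.15   0.343 -0.235  0.98   0.003  0.704] 
X [-0.851  0.526 -0.008] Y [0.526 0.851 0.01 ] Z [ 0.0117  0.0043 -0.9999]
units [-0.002 -0.    -0.008]
```

The fingers closed without catching the bar; I'll look.

```bash
python3 - <<'E'
from h import *
W=env.camera('wrist');S=env.camera('side');C=env.camera('scene')
t=lambda I,x,y,w,h: cv2.resize(I[y:y+h,x:x+w],(400,300),interpolation=cv2.INTER_CUBIC)
cv2.imwrite('pics/g1.png',cv2.convertScaleAbs(np.vstack([np.hstack([t(W,0,0,640,400),t(W,240,150,160,120)]),np.hstack([t(S,264,200,120,90),t(C,306,192,120,90)])]),alpha=1.4))
print(env.get_state()['grip_width'],env.get_state()['grip_force'])
E
```

```text
0.010187435881250862 0.0
```

View pics/g1.png

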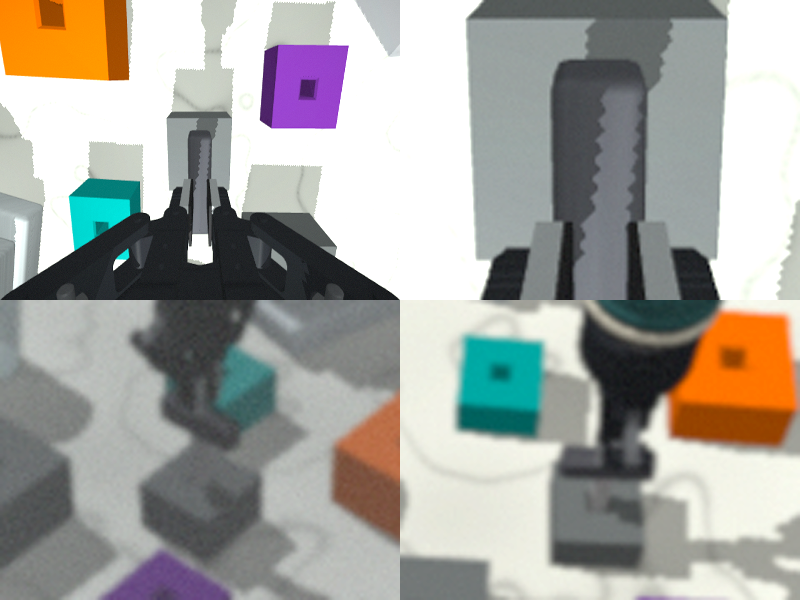

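Emit:
move_arm --pt "0 0 0 0" --pt "0 0 0 0" --pt "0 0 0 0" --grip 0

```text
time: 16.65
eef_pos: [0.5201, 0.1616, 0.0998]
orientation: [0.856, 3.012, 0.012]
wrist_force: [0.3, -0.7, -0.4]
grip_width: 0.0001
grip_force: 0.0
```

```bash
python3 - <<'E'
from h import *
c=cam('wrist')
s=env.get_state();T=Ro.from_rotvec(s['orientation']).as_matrix()
print(s['wrist_force'],s['ft_torque'])
for v in [(0,.005,.014),(.011,.005,.014),(.011,.005,-.02),(.011,.009,.014),(.011,.009,-.02)]: print(v,proj('wrist',s['eef_pos']+T@v,c))
print('bar end top',proj('wrist',[[.4871,.1722,.117],[.4956,.1864,.117],[.4871,.1722,.105],[.4956,.1864,.105]],c))
E
```

```text
[ 0.31300817 -0.73329054 -0.40137149] [0.03274223 0.08491973 0.03426902]
(0, 0.005, 0.014) [[328.83641273 229.56191953]]
(0.011, 0.005, 0.014) [[328.96242232 211.18121322]]
(0.011, 0.005, -0.02) [[330.95776333 233.49201155]]
(0.011, 0.009, 0.014) [[336.08416546 211.17391801]]
(0.011, 0.009, -0.02) [[339.59322939 233.48306218]]
bar end top [[302.03887061 185.06244392]
 [338.61063384 184.43257956]
 [303.04298328 179.25075003]
 [337.01191322 178.66911947]]
```

```bash
python3 - <<'E'
from h import *
W=env.camera('wrist');S=env.camera('side');C=env.camera('scene')
t=lambda I,x,y,w,h: cv2.resize(I[y:y+h,x:x+w],(400,300),interpolation=cv2.INTER_CUBIC)
s=env.get_state();T=Ro.from_rotvec(s['orientation']).as_matrix()
for n,I in(('wrist',W),('side',S),('scene',C)):
    for v in [(0,0,.014),(0,0,-.049)]:
        p=proj(n,s['eef_pos']+T@v)[0]; print(n,v,p); cv2.drawMarker(I,tuple(int(round(x)) for x in p),(0,0,255) if v[2]>0 else (0,255,0),0,4)
cv2.imwrite('pics/g2.png',cv2.convertScaleAbs(np.vstack([np.hstack([t(W,220,150,200,150),t(W,0,100,400,300)]),np.hstack([t(S,290,200,80,60),t(C,326,202,80,60)])]),alpha=1.5))
E
```

```text
wrist (0, 0, 0.014) [320.06736485 229.60955926]
wrist (0, 0, -0.049) [320.29842602 287.60082925]
side (0, 0, 0.014) [323.41197307 241.49625935]
side (0, 0, -0.049) [323.36807816 222.39891456]
scene (0, 0, 0.014) [366.90343543 244.39302854]
scene (0, 0, -0.049) [370.13488558 231.45673202]
```

View pics/g2.png

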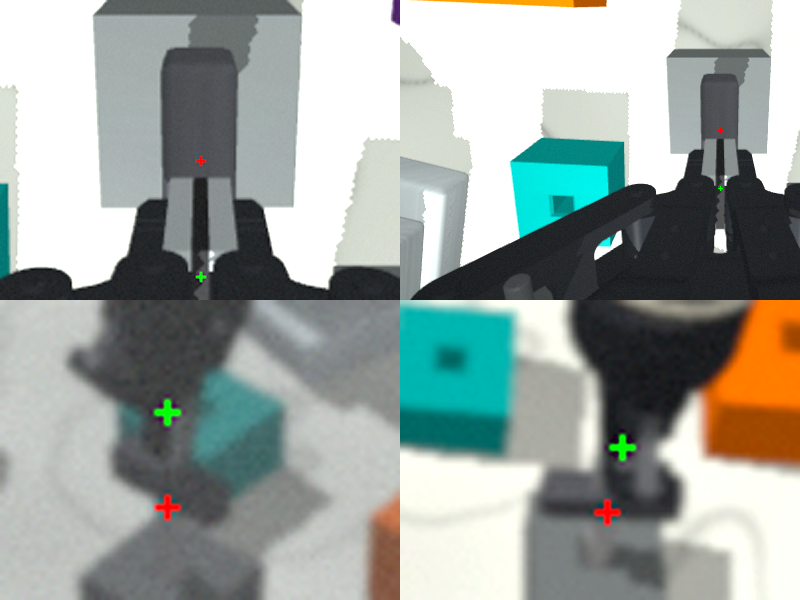

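The pads' ends (wrist row ~239) sit on top of the bar. The pictures put the fingertips about 35 mm farther back than the given TCP data. I'll open and go down about 34 mm more.

Emit:
move_arm --pt "0 0 -0.05 0" --pt "0 0 0 0" --pt "0 0 0 0" --pt "0 0 0 0" --pt "0 0 0 0" --pt "0 0 0 0" --grip 85

```text
time: 17.4
eef_pos: [0.5199, 0.1616, 0.1072]
orientation: [0.856, 3.012, 0.012]
wrist_force: [-0.6, 0.2, -0.6]
grip_width: 0.0844
grip_force: 0.0
```

Emit:
move_arm --pt "0 0 0.1 0" --pt "0 0 0.1 0" --pt "0 0 0.08 0" --pt "0 0 0 0"

```text
time: 17.8
eef_pos: [0.5196, 0.1616, 0.0641]
orientation: [0.857, 3.014, 0.01]
wrist_force: [0.0, 0.3, -0.1]
grip_width: 0.085
grip_force: 0.0
```

Emit:
move_arm --pt "0 0 0 0" --pt "0 0 0 0" --pt "0 0 0 0" --pt "0 0 0 0" --pt "0 0 0 0" --pt "0 0 0 0" --grip 5 --force 90

```text
time: 18.4
eef_pos: [0.5206, 0.1616, 0.0659]
orientation: [0.856, 3.011, 0.011]
wrist_force: [-1.5, -1.8, 6.2]
grip_width: 0.0171
grip_force: 87.8
```

```bash
python3 go.py; python3 - <<'E'
from h import *
s=env.get_state();print(s['wrist_force'],s['grip_width'],s['grip_force'])
E
```

```text
18.4 [0.5206 0.1616 0.0659] q [ 0.15   0.371 -0.293  0.894  0.002  0.704] 
X [-0.85   0.526 -0.009] Y [0.526 0.851 0.01 ] Z [ 0.0124  0.0038 -0.9999]
[-1.53918007 -1.81879059  6.21233516] 0.017070452022209675 87.75921821594238
```

Emit:
move_arm --pt "0 0 -0.15 0" --pt "0 0 -0.25 0" --pt "0 0 -0.3 0" --pt "0 0 -0.3 0"

```text
time: 18.8
eef_pos: [0.5181, 0.1611, 0.217]
orientation: [0.856, 3.013, 0.011]
wrist_force: [1.9, 0.2, -0.9]
grip_width: 0.0167
grip_force: 88.1
```

```bash
python3 - <<'E'
from h import *
s=env.get_state();T=Ro.from_rotvec(s['orientation']).as_matrix()
np.savez('grip',eef=[.5206,.1616,.0659])
print(s['grip_width'],s['grip_force'],s['wrist_force'])
E
python3 rows.py .34,.39,.42 .34,.39,.8
```

```text
0.01671481563823871 88.13365817070007 [ 1.88794305  0.23645936 -0.90169875]
.34,.39,.42 n 8 [0.225, 0.086, -0.17]
.34,.39,.8 n 8 [-0.002, 0.003, -0.317]
```

Emit:
move_arm --pt "0.22 0.085 -0.17 0" --pt "0.22 0.085 -0.17 0" --pt "0.22 0.085 -0.17 0" --pt "0.22 0.085 -0.17 0" --pt "0.22 0.085 -0.17 0" --pt "0.22 0.085 -0.17 0" --pt "0.22 0.085 -0.17 0" --pt "0.22 0.085 -0.17 0"

```text
time: 19.6
eef_pos: [0.344, 0.3866, 0.4195]
orientation: [0.856, 3.012, 0.012]
wrist_force: [1.8, 1.2, -0.5]
grip_width: 0.0167
grip_force: 88.2
```

Emit:
move_arm --pt "0 0 -0.32 0" --pt "0 0 -0.32 0" --pt "0 0 -0.32 0" --pt "0 0 -0.32 0" --pt "0 0 -0.32 0" --pt "0 0 -0.32 0" --pt "0 0 -0.32 0" --pt "0 0 -0.32 0"

```text
time: 20.4
eef_pos: [0.2904, 0.3296, 0.5829]
orientation: [0.823, 2.896, 0.261]
wrist_force: [0.2, 1.0, -1.5]
grip_width: 0.0163
grip_force: 90.0
```

```bash
python3 go.py
```

```text
20.4 [0.2904 0.3296 0.5829] q [0.658 0.175 0.923 2.109 0.006 1.212] 
X [-0.845  0.53  -0.067] Y [0.51  0.837 0.197] Z [ 0.161   0.1325 -0.978 ]
```

Emit:
move_arm --pt "0.32 0.05 0 0" --pt "0.1 0.02 -0.3 0" --pt "0 0 -0.32 0" --pt "0 0 -0.32 0" --pt "0 0 -0.32 0" --pt "0 0 -0.32 0"

```text
time: 21.0
eef_pos: [0.1937, 0.3174, 0.6441]
orientation: [0.794, 2.807, 0.461]
wrist_force: [0.1, -0.8, -1.4]
grip_width: 0.0166
grip_force: 90.0
```

```bash
python3 go.py
```

```text
21.0 [0.1937 0.3174 0.6441] q [ 0.825  0.027  0.929  2.109 -0.026  1.371] 
X [-0.839  0.536 -0.094] Y [0.477 0.809 0.344] Z [ 0.2606  0.2439 -0.9341]
```

Emit:
move_arm --pt "-0.3 0 -0.1 0" --pt "-0.05 0 -0.32 0" --pt "0 0 -0.32 0" --pt "0 0 -0.32 0"

```text
time: 21.4
eef_pos: [0.1882, 0.263, 0.6794]
orientation: [0.776, 2.727, 0.573]
wrist_force: [0.1, -0.2, -1.5]
grip_width: 0.0165
grip_force: 90.0
```

```bash
python3 go.py
```

```text
21.4 [0.1882 0.263  0.6794] q [ 0.669 -0.079  0.927  2.109  0.027  1.23 ] 
X [-0.827  0.547 -0.128] Y [0.449 0.781 0.434] Z [ 0.3372  0.3013 -0.8919]
```

Emit:
move_arm --pt "0.15 0 -0.28 0" --pt "0.05 0 -0.32 0"

```text
time: 21.6
eef_pos: [0.1383, 0.2576, 0.6962]
orientation: [0.764, 2.687, 0.638]
wrist_force: [-0.7, -0.3, -1.1]
grip_width: 0.0164
grip_force: 90.0
```

```bash
python3 go.py
```

```text
21.6 [0.1383 0.2576 0.6962] q [ 0.868 -0.126  0.934  2.109 -0.066  1.405] 
X [-0.823  0.551 -0.139] Y [0.43  0.763 0.482] Z [ 0.3716  0.3372 -0.865 ]
```

Emit:
move_arm --pt "-0.2 0 -0.22 0"

```text
time: 21.7
eef_pos: [0.1428, 0.2443, 0.7018]
orientation: [0.739, 2.681, 0.662]
wrist_force: [-0.3, 0.3, -0.8]
grip_width: 0.0167
grip_force: 90.0
```

```bash
python3 go.py
```

```text
21.7 [0.1428 0.2443 0.7018] q [ 0.751 -0.154  0.93   2.109  0.     1.289] 
X [-0.829  0.54  -0.144] Y [0.411 0.764 0.498] Z [ 0.379   0.3537 -0.8552]
```

Orientation is within about 1° of the knob axis. Next I'll spin to match the recess sides and travel to a point above it.

Emit:
move_arm --pt "0 0 0 0.09" --pt "0 0 0 0.091" --pt "0 0 0 0"

```text
time: 22.0
eef_pos: [0.1488, 0.2433, 0.7005]
orientation: [1.157, 2.588, 0.718]
wrist_force: [-0.6, 0.7, -1.4]
grip_width: 0.0166
grip_force: 90.0
```

```bash
cat > tip.py <<'E'
from fit import *
T0=None
d=np.array([.0007,-.0009,.0559]); ax=np.array([.009,-.010,1.])
m=np.array([.4507,-.196,.1254]); Rd=frame([.46,-.187,.7313])[1]; n=Rd[:,2]
def st():
    s=env.get_state();T=Ro.from_rotvec(s['orientation']).as_matrix();return s,T,s['eef_pos']+T@d
if __name__=='__main__':
    s,T,tip=st(); print('t',s['time'],'tip in recess frame mm',(Rd.T@(tip-m)*1000).round(1),'axis',(Rd.T@T@ax).round(3),'angle of X from Rdy',np.degrees(np.arctan2(-(Rd.T@T[:,0])[0],(Rd.T@T[:,0])[1])).round(1),'F',s['wrist_force'].round(1),'Ft',(T.T@s['wrist_force']).round(1),'q',s['qpos'].round(2))
    for h in (.06,.0,-.016): print(h,'TCP',(m+n*h-T@d).round(4),'units',(T.T@(m+n*h-tip)/.15).round(3))
E
python3 tip.py; python3 rows.py .38,.05,.55 .405,-.237,.26
```

```text
[ 0.58314094 -0.19357313  0.034     ]
[ 0.45470929 -0.30858272  0.034     ]
[ 0.33995337 -0.17943121  0.034     ]
[ 0.46715899 -0.06670069  0.034     ]
t 22.0 tip in recess frame mm [361.  529.4 395.5] axis [-0.028  0.01  -1.   ] angle of X from Rdy -0.1 F [-0.6  0.7 -1.4] Ft [ 0.9 -0.7  1.2] q [ 0.73 -0.15  0.93  2.11  0.    1.57]
0.06 TCP [ 0.4067 -0.2365  0.2247] units [-3.535 -2.362  2.275]
0.0 TCP [ 0.4304 -0.2153  0.1738] units [-3.535 -2.355  2.675]
-0.016 TCP [ 0.4367 -0.2096  0.1602] units [-3.535 -2.353  2.782]
.38,.05,.55 n 8 [-0.249, -0.033, 0.126]
.405,-.237,.26 n 9 [-0.171, -0.22, 0.118]
```

Emit:
move_arm --pt "-0.25 -0.033 0.126 0" --pt "-0.25 -0.033 0.126 0" --pt "-0.25 -0.033 0.126 0" --pt "-0.25 -0.033 0.126 0" --pt "-0.25 -0.033 0.126 0" --pt "-0.25 -0.033 0.126 0" --pt "-0.25 -0.033 0.126 0" --pt "-0.25 -0.033 0.126 0"

```text
time: 22.8
eef_pos: [0.2855, 0.1306, 0.6093]
orientation: [1.147, 2.612, 0.681]
wrist_force: [1.6, 1.6, -1.2]
grip_width: 0.0163
grip_force: 90.0
```

Emit:
move_arm --pt "-0.17 -0.22 0.1 0" --pt "-0.17 -0.22 0.1 0" --pt "-0.17 -0.22 0.1 0" --pt "-0.17 -0.22 0.1 0" --pt "-0.17 -0.22 0.1 0" --pt "-0.17 -0.22 0.1 0" --pt "-0.17 -0.22 0.1 0" --pt "-0.17 -0.22 0.1 0" --pt "0 0 0 0"

```text
time: 23.7
eef_pos: [0.2958, -0.1135, 0.3948]
orientation: [1.155, 2.617, 0.681]
wrist_force: [0.1, -0.2, 0.2]
grip_width: 0.0165
grip_force: 89.9
```

```bash
python3 tip.py|tail -4
```

```text
t 23.7 tip in recess frame mm [ 88.  166.  204.6] axis [-0.061  0.015 -0.998] angle of X from Rdy 0.4 F [ 0.1 -0.2  0.2] Ft [-0.2  0.1 -0.2] q [-1.15 -0.12 -0.08  1.78  0.48 -0.36]
0.06 TCP [ 0.4081 -0.2356  0.2256] units [-1.109 -0.545  0.985]
0.0 TCP [ 0.4318 -0.2144  0.1747] units [-1.112 -0.525  1.385]
-0.016 TCP [ 0.4381 -0.2087  0.1611] units [-1.112 -0.519  1.491]
```

Emit:
move_arm --pt "-0.222 -0.109 0.197 0" --pt "-0.222 -0.109 0.197 0" --pt "-0.222 -0.109 0.197 0" --pt "-0.222 -0.109 0.197 0" --pt "-0.222 -0.109 0.197 0" --pt "0 0 0 0" --pt "0 0 0 0"

```text
time: 24.4
eef_pos: [0.4086, -0.2339, 0.2295]
orientation: [1.151, 2.617, 0.678]
wrist_force: [-0.0, 0.8, -0.8]
grip_width: 0.0164
grip_force: 89.9
```

```bash
python3 tip.py|tail -4; python3 - <<'E'
from h import *
from tip import *
s,T,tip=st()
W=env.camera('wrist');c=cam('wrist'); S=env.camera('scene');D=env.camera('side')
def mk(n,I,P,col):
    p=proj(n,P)[0]; cv2.drawMarker(I,tuple(int(round(x)) for x in p),col,0,5)
for nme,I in(('wrist',W),('scene',S),('side',D)):
    print(nme,proj(nme,[tip,m]).round(1).tolist())
t=lambda I,x,y,w,h: cv2.resize(I[y:y+h,x:x+w],(400,300),interpolation=cv2.INTER_CUBIC)
cv2.imwrite('pics/i1.png',cv2.convertScaleAbs(np.vstack([np.hstack([t(W,240,100,160,120),t(S,280,120,80,60)]),np.hstack([t(D,318,135,80,60),t(W,0,0,640,400)])]),alpha=1.4))
E
```

```text
t 24.4 tip in recess frame mm [ 3.4  0.9 62.5] axis [-0.061  0.014 -0.998] angle of X from Rdy 0.5 F [-0.   0.8 -0.8] Ft [0.6 0.1 1. ] q [-1.03  0.16 -0.23  1.28  0.5  -0.22]
0.06 TCP [ 0.4081 -0.2355  0.2256] units [-0.006 -0.022  0.018]
0.0 TCP [ 0.4317 -0.2143  0.1747] units [-0.008 -0.001  0.417]
-0.016 TCP [ 0.438  -0.2086  0.1611] units [-0.009  0.004  0.524]
[ 0.58314094 -0.19357313  0.034     ]
[ 0.45470929 -0.30858272  0.034     ]
[ 0.33995337 -0.17943121  0.034     ]
[ 0.46715899 -0.06670069  0.034     ]
wrist [[318.9, 205.1], [318.9, 185.7]]
scene [[324.7, 114.0], [320.9, 134.7]]
side [[369.7, 143.0], [361.3, 160.8]]
```

View pics/i1.png

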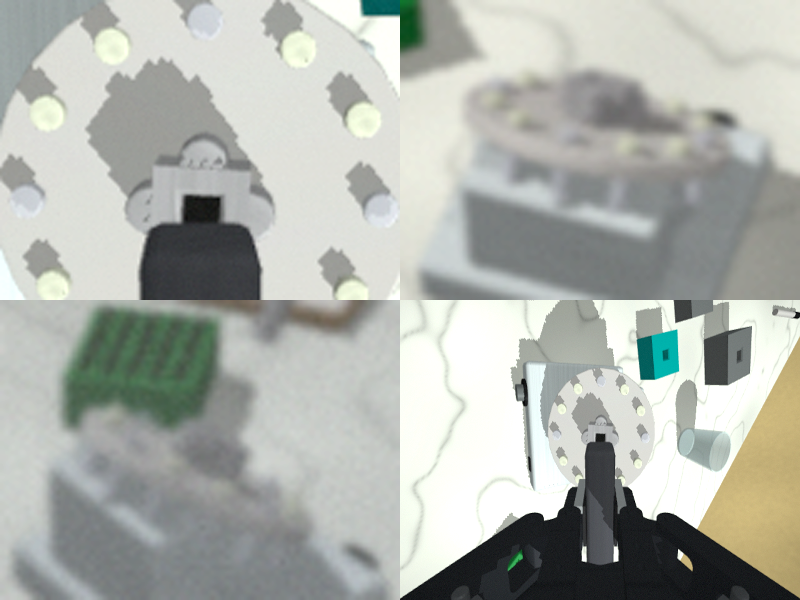

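The recess's dark floor is centred at about wrist (321,186) and its sides are square with the bar. A shift of about +1 mm in tool y is needed, then I go down along the axis.

Emit:
move_arm --pt "-0.004 0.003 0.13 0" --pt "-0.004 0.003 0.13 0" --pt "0 0 0.11 0" --pt "0 0 0 0" --pt "0 0 0 0"

```text
time: 25.05
eef_pos: [0.4302, -0.2173, 0.1829]
orientation: [1.153, 2.615, 0.675]
wrist_force: [-0.3, -0.3, -1.9]
grip_width: 0.0165
grip_force: 90.0
```

```bash
python3 tip.py|tail -4
```

```text
t 25.05 tip in recess frame mm [ 1.6 -1.4  8.6] axis [-0.062  0.01  -0.998] angle of X from Rdy 0.5 F [-0.3 -0.3 -1.9] Ft [-0.  -1.3  1.4] q [-0.96  0.18 -0.34  1.12  0.5  -0.15]
0.06 TCP [ 0.4079 -0.2354  0.2256] units [ 0.01  -0.029 -0.341]
0.0 TCP [ 0.4316 -0.2142  0.1747] units [ 0.009 -0.008  0.058]
-0.016 TCP [ 0.4379 -0.2085  0.1611] units [ 0.009 -0.002  0.165]
```

Emit:
move_arm --pt "0.009 0.0 0.03 0" --pt "0 0 0.03 0" --pt "0 0.001 0.03 0" --pt "0 0.001 0.02 0" --pt "0 0 0 0"

```text
time: 25.55
eef_pos: [0.4356, -0.2105, 0.1672]
orientation: [1.154, 2.615, 0.677]
wrist_force: [0.2, 0.6, -1.0]
grip_width: 0.0167
grip_force: 90.3
```

```bash
python3 tip.py|tail -4
```

```text
t 25.55 tip in recess frame mm [ 0.6  0.1 -9.2] axis [-0.062  0.012 -0.998] angle of X from Rdy 0.4 F [ 0.2  0.6 -1. ] Ft [0.3 0.  1.1] q [-0.95  0.19 -0.37  1.07  0.5  -0.13]
0.06 TCP [ 0.408  -0.2355  0.2256] units [ 0.001 -0.028 -0.461]
0.0 TCP [ 0.4317 -0.2142  0.1747] units [-0.001 -0.007 -0.061]
-0.016 TCP [ 0.438  -0.2086  0.1611] units [-0.001 -0.002  0.045]
```

Emit:
move_arm --pt "0 0 0.02 0" --pt "0 0 0.02 0" --pt "0 0 0.01 0" --pt "0 0 0 0"

```text
time: 25.95
eef_pos: [0.4383, -0.2083, 0.1609]
orientation: [1.154, 2.615, 0.676]
wrist_force: [-2.8, 1.4, 0.8]
grip_width: 0.0165
grip_force: 90.7
```

```bash
python3 tip.py|tail -4
```

```text
t 25.95 tip in recess frame mm [  0.2  -0.1 -16.4] axis [-0.062  0.011 -0.998] angle of X from Rdy 0.4 F [-2.8  1.4  0.8] Ft [ 2.9 -0.6 -1.3] q [-0.94  0.2  -0.38  1.05  0.5  -0.12]
0.06 TCP [ 0.408  -0.2354  0.2256] units [ 0.002 -0.028 -0.508]
0.0 TCP [ 0.4316 -0.2142  0.1747] units [ 0.001 -0.007 -0.109]
-0.016 TCP [ 0.438  -0.2085  0.1611] units [ 0.001 -0.002 -0.002]
```

Depth is 16.4 mm by estimate. I'll push gently until the floor answers.

Emit:
move_arm --pt "0 0 0.008 0" --pt "0 0 0.008 0" --pt "0 0 0 0"

```text
time: 26.25
eef_pos: [0.4393, -0.2088, 0.1604]
orientation: [1.154, 2.613, 0.672]
wrist_force: [-18.6, -7.2, 29.8]
grip_width: 0.0163
grip_force: 95.7
```

```bash
python3 tip.py|tail -4|head -1
```

```text
t 26.25 tip in recess frame mm [  0.3  -1.3 -17. ] axis [-0.063  0.008 -0.998] angle of X from Rdy 0.5 F [-18.6  -7.2  29.8] Ft [  7.   -1.9 -35.1] q [-0.94  0.2  -0.39  1.04  0.5  -0.12]
```

Floor contact confirmed. I'll ease back slightly and turn clockwise.

Emit:
move_arm --pt "0 0 -0.006 0.06" --pt "0 0 0 0.06" --pt "0 0 0 0.06" --pt "0 0 0 0.06" --pt "0 0 0 0.06" --pt "0 0 0 0.06" --pt "0 0 0 0.06" --pt "0 0 0 0.06" --pt "0 0 0 0.06" --pt "0 0 0 0"

```text
time: 27.25
eef_pos: [0.4383, -0.2087, 0.1603]
orientation: [-2.267, -2.025, -0.784]
wrist_force: [-16.9, -5.4, 18.9]
grip_width: 0.0163
grip_force: 94.1
```

```bash
cat >> tip.py <<'E'
    print('torque about n',(s['ft_torque']@n).round(3),'tool',(T.T@s['ft_torque']).round(2),'gw',s['grip_width'],s['grip_force'])
E
python3 tip.py|tail -5
```

```text
t 27.25 tip in recess frame mm [  0.3   0.  -16.8] axis [-0.054  0.014 -0.999] angle of X from Rdy -48.3 F [-16.9  -5.4  18.9] Ft [  1.1  -8.8 -24.4] q [-0.94  0.2  -0.38  1.04  0.5   0.73]
0.06 TCP [ 0.4078 -0.2361  0.2253] units [-0.022 -0.02  -0.511]
0.0 TCP [ 0.4314 -0.2149  0.1744] units [-0.006 -0.006 -0.112]
-0.016 TCP [ 0.4377 -0.2092  0.1608] units [-0.002 -0.002 -0.005]
torque about n -0.039 tool [ 2.89  0.12 -0.08] gw 0.016305487355299585 94.13992881774902
```

Emit:
move_arm --pt "0 0 0 0.05" --pt "0 0 0 0.05" --pt "0 0 0 0.05"

```text
time: 27.55
eef_pos: [0.4382, -0.2087, 0.1602]
orientation: [-2.444, -1.713, -0.763]
wrist_force: [-18.4, -5.2, 20.2]
grip_width: 0.0165
grip_force: 94.4
```

```bash
python3 tip.py|tail -5
```

```text
t 27.55 tip in recess frame mm [  0.5   0.2 -16.9] axis [-0.051  0.014 -0.999] angle of X from Rdy -61.8 F [-18.4  -5.2  20.2] Ft [ -0.6 -10.  -26. ] q [-0.94  0.2  -0.39  1.04  0.5   0.97]
0.06 TCP [ 0.4076 -0.2363  0.2251] units [-0.028 -0.014 -0.512]
0.0 TCP [ 0.4313 -0.215   0.1742] units [-0.009 -0.004 -0.112]
-0.016 TCP [ 0.4376 -0.2094  0.1607] units [-0.004 -0.001 -0.006]
torque about n 0.038 tool [ 3.17 -0.5  -0.17] gw 0.01648546254742853 94.39894437789917
```

Emit:
move_arm --pt "0 0 0 0.05" --pt "0 0 0 0.05"

```text
time: 27.75
eef_pos: [0.4381, -0.2087, 0.1602]
orientation: [-2.541, -1.498, -0.745]
wrist_force: [-19.0, -6.0, 19.3]
grip_width: 0.0169
grip_force: 94.4
```

```bash
python3 tip.py|tail -5
```

```text
t 27.75 tip in recess frame mm [  0.7   0.1 -16.9] axis [-0.049  0.014 -0.999] angle of X from Rdy -70.9 F [-19.   -6.   19.3] Ft [ -3.5 -10.  -25.6] q [-0.94  0.2  -0.39  1.04  0.5   1.12]
0.06 TCP [ 0.4075 -0.2363  0.225 ] units [-0.03  -0.01  -0.511]
0.0 TCP [ 0.4311 -0.2151  0.1742] units [-0.01  -0.003 -0.112]
-0.016 TCP [ 0.4374 -0.2095  0.1606] units [-0.005 -0.001 -0.005]
torque about n 0.036 tool [ 3.14 -1.05 -0.18] gw 0.016907388489007105 94.42976117134094
```

Emit:
move_arm --pt "0 0 0 0.05" --pt "0 0 0 0.05"

```text
time: 27.95
eef_pos: [0.438, -0.2086, 0.1602]
orientation: [-2.62, -1.279, -0.722]
wrist_force: [-20.0, -6.2, 19.7]
grip_width: 0.0165
grip_force: 94.6
```

```bash
python3 tip.py|tail -5
```

```text
t 27.95 tip in recess frame mm [  0.8   0.1 -16.9] axis [-0.047  0.013 -0.999] angle of X from Rdy -79.9 F [-20.   -6.2  19.7] Ft [ -5.5  -9.9 -26.4] q [-0.94  0.2  -0.39  1.04  0.5   1.28]
0.06 TCP [ 0.4073 -0.2364  0.225 ] units [-0.033 -0.006 -0.511]
0.0 TCP [ 0.431  -0.2152  0.1741] units [-0.011 -0.001 -0.112]
-0.016 TCP [ 0.4373 -0.2095  0.1605] units [-0.006 -0.    -0.006]
torque about n 0.048 tool [ 3.07 -1.47 -0.2 ] gw 0.01646455189932701 94.61283802986145
```

Emit:
move_arm --pt "0 0 0 0.04" --pt "0 0 0 0.04"

```text
time: 28.15
eef_pos: [0.438, -0.2086, 0.1602]
orientation: [-2.671, -1.103, -0.701]
wrist_force: [-20.1, -4.2, 20.2]
grip_width: 0.0165
grip_force: 94.7
```

```bash
python3 tip.py|tail -5
```

```text
t 28.15 tip in recess frame mm [  0.9   0.1 -16.9] axis [-0.046  0.012 -0.999] angle of X from Rdy -87.0 F [-20.1  -4.2  20.2] Ft [ -5.3 -10.6 -26.2] q [-0.94  0.2  -0.39  1.04  0.5   1.41]
0.06 TCP [ 0.4072 -0.2364  0.2249] units [-0.034 -0.002 -0.511]
0.0 TCP [ 0.4309 -0.2152  0.174 ] units [-0.012 -0.    -0.112]
-0.016 TCP [ 0.4372 -0.2095  0.1605] units [-0.007  0.    -0.006]
torque about n 0.247 tool [ 2.9  -1.95 -0.4 ] gw 0.016496770088913478 94.70283150672913
```

Emit:
move_arm --pt "0 0 0 0.04" --pt "0 0 0 0.0"

```text
time: 28.35
eef_pos: [0.438, -0.2086, 0.1602]
orientation: [-2.693, -1.015, -0.69]
wrist_force: [-19.0, -4.3, 19.0]
grip_width: 0.0165
grip_force: 94.6
```

```bash
python3 tip.py|tail -5
```

```text
t 28.35 tip in recess frame mm [  1.    0.1 -16.9] axis [-0.045  0.011 -0.999] angle of X from Rdy -90.6 F [-19.   -4.3  19. ] Ft [ -5.8  -9.4 -24.9] q [-0.94  0.2  -0.39  1.04  0.5   1.47]
0.06 TCP [ 0.4071 -0.2364  0.2249] units [-0.034  0.    -0.511]
0.0 TCP [ 0.4308 -0.2152  0.174 ] units [-0.013  0.    -0.112]
-0.016 TCP [ 0.4371 -0.2095  0.1604] units [-0.007  0.001 -0.006]
torque about n 0.227 tool [ 2.75 -2.09 -0.37] gw 0.016459430400798766 94.63351964950562
```

Emit:
move_arm --pt "0 0 0 0.04" --pt "0 0 0 0.03"

```text
time: 28.55
eef_pos: [0.438, -0.2085, 0.1602]
orientation: [-2.724, -0.86, -0.669]
wrist_force: [-21.2, -4.9, 19.8]
grip_width: 0.0166
grip_force: 95.1
```

```bash
python3 tip.py|tail -5; python3 - <<'E'
from h import *
W=env.camera('wrist'); cv2.imwrite('pics/k1.png',cv2.convertScaleAbs(cv2.resize(W[110:260,220:420],None,fx=4,fy=4,interpolation=cv2.INTER_CUBIC),alpha=1.5))
E
```

```text
t 28.55 tip in recess frame mm [  1.1   0.  -16.9] axis [-0.044  0.01  -0.999] angle of X from Rdy -96.9 F [-21.2  -4.9  19.8] Ft [ -8.3  -9.7 -26.5] q [-0.94  0.2  -0.39  1.04  0.5   1.58]
0.06 TCP [ 0.407  -0.2364  0.2248] units [-0.035  0.004 -0.511]
0.0 TCP [ 0.4307 -0.2152  0.174 ] units [-0.013  0.002 -0.112]
-0.016 TCP [ 0.437  -0.2095  0.1604] units [-0.007  0.001 -0.006]
torque about n 0.717 tool [ 2.69 -2.52 -0.88] gw 0.016647611016128393 95.08247494697571
```

View pics/k1.png

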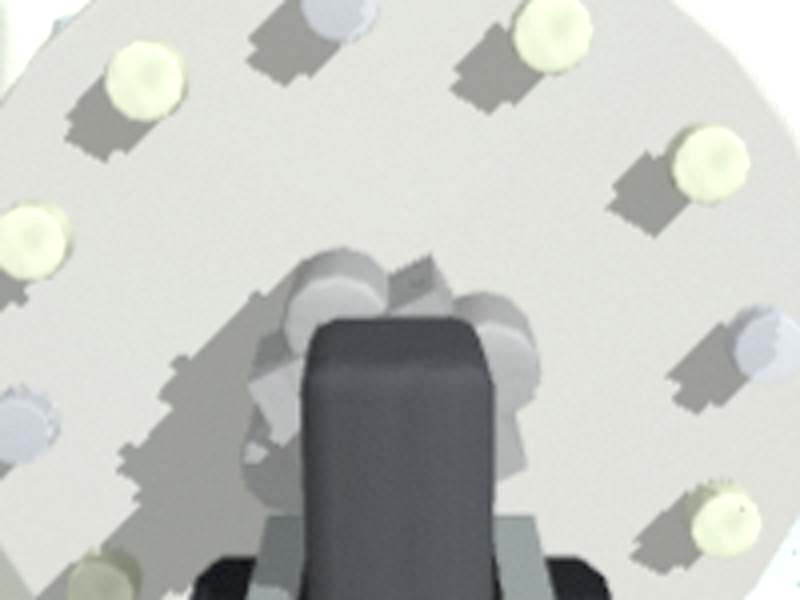

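Emit:
move_arm --pt "0 0 0 0.03" --pt "0 0 0 0"

```text
time: 28.8
eef_pos: [0.438, -0.2085, 0.1602]
orientation: [-2.735, -0.793, -0.66]
wrist_force: [-21.4, -4.6, 19.1]
grip_width: 0.0163
grip_force: 94.6
```

```bash
python3 tip.py|tail -5|sed -n '1p;5p'
```

```text
t 28.8 tip in recess frame mm [  1.1   0.  -16.9] axis [-0.044  0.01  -0.999] angle of X from Rdy -99.6 F [-21.4  -4.6  19.1] Ft [ -9.1  -9.5 -25.9] q [-0.94  0.2  -0.39  1.04  0.5   1.63]
torque about n 0.194 tool [ 2.46 -2.45 -0.34] gw 0.01626098295852512 94.62373852729797
```

The reaction of 0.88 N m is far above the 0.15 N m friction, and the lobes show about 70° turned, so the knob is at its stop. I'll turn back only to free the play (the wind-up is about 28°), then draw out.

Emit:
move_arm --pt "0 0 -0.006 -0.06" --pt "0 0 0 -0.06" --pt "0 0 0 -0.06" --pt "0 0 0 -0.06" --pt "0 0 0 0"

```text
time: 29.3
eef_pos: [0.4378, -0.2085, 0.1604]
orientation: [-2.601, -1.332, -0.728]
wrist_force: [-12.3, -2.6, 7.5]
grip_width: 0.0166
grip_force: 92.2
```

```bash
python3 tip.py|tail -5|sed -n '1p;5p'
```

```text
t 29.3 tip in recess frame mm [  0.8   0.5 -16.6] axis [-0.047  0.014 -0.999] angle of X from Rdy -77.7 F [-12.3  -2.6   7.5] Ft [ -4.5  -7.4 -11.9] q [-0.94  0.2  -0.38  1.05  0.5   1.24]
torque about n 0.001 tool [ 2.11 -1.51 -0.09] gw 0.016611320596264557 92.19441533088684
```

Emit:
move_arm --pt "0 0 -0.01 -0.045" --pt "0 0 0 0"

```text
time: 29.5
eef_pos: [0.4374, -0.2086, 0.1614]
orientation: [-2.566, -1.427, -0.738]
wrist_force: [-6.4, -0.3, -2.2]
grip_width: 0.0166
grip_force: 90.4
```

```bash
python3 tip.py|tail -5|sed -n '1p;5p'; python3 - <<'E'
from h import *
W=env.camera('wrist'); cv2.imwrite('pics/k2.png',W)
E
```

```text
t 29.5 tip in recess frame mm [  1.    0.8 -15.7] axis [-0.047  0.015 -0.999] angle of X from Rdy -73.8 F [-6.4 -0.3 -2.2] Ft [-4.1 -5.4 -0.5] q [-0.94  0.2  -0.38  1.05  0.5   1.17]
torque about n -0.061 tool [ 1.52 -1.21  0.01] gw 0.01663960846887944 90.37481904029846
```

Emit:
move_arm --pt "0 0 -0.05 0" --pt "0 0 -0.06 0" --pt "0 0 -0.1 0" --pt "0 0 -0.2 0" --pt "0 0 -0.2 0"

```text
time: 30.05
eef_pos: [0.405, -0.239, 0.2437]
orientation: [-2.567, -1.426, -0.742]
wrist_force: [0.2, -1.1, -0.8]
grip_width: 0.0165
grip_force: 90.1
```

```bash
python3 tip.py|tail -5|sed -n '1p;5p'; python3 - <<'E'
from tip import *
# measure knob angle: rectify disc-top plane around recess from wrist image, compare with initial one
s,T,tip=st(); W=env.camera('wrist'); cw=cam('wrist')
d=np.load('w1.npz'); c1=(d['K'],d['R'],d['t']); I1=cv2.imread('pics/w1.png')
g=np.linspace(-.032,.032,257); xx,yy=np.meshgrid(g,-g)
P=m+xx[...,None]*Rd[:,0]+yy[...,None]*Rd[:,1]
o=[]
for I,c in((I1,c1),(W,cw)):
    q=proj('',P.reshape(-1,3),c).reshape(257,257,2).astype(np.float32); o.append(cv2.remap(I,q[...,0],q[...,1],cv2.INTER_LINEAR))
a,b=[cv2.GaussianBlur(cv2.cvtColor(x,cv2.COLOR_BGR2GRAY),(0,0),3) for x in o]
cv2.imwrite('pics/k3.png',cv2.convertScaleAbs(cv2.resize(np.hstack(o),(800,400)),alpha=1.5))
E
python3 rows.py .40,-.22,.40 .1,-.40,.42 -.25,-.31,.42
```

```text
t 30.05 tip in recess frame mm [ 7.1 -0.4 77.7] axis [-0.045  0.013 -0.999] angle of X from Rdy -73.8 F [ 0.2 -1.1 -0.8] Ft [-1.1  0.7  0.4] q [-1.04  0.16 -0.2   1.32  0.5   1.06]
torque about n -0.025 tool [ 0.13 -0.56  0.03] gw 0.01646200014620822 90.07200479507446
[ 0.58314094 -0.19357313  0.034     ]
[ 0.45470929 -0.30858272  0.034     ]
[ 0.33995337 -0.17943121  0.034     ]
[ 0.46715899 -0.06670069  0.034     ]
.40,-.22,.40 n 4 [0.142, 0.009, -0.214]
.1,-.40,.42 n 8 [-0.217, -0.12, -0.154]
-.25,-.31,.42 n 8 [-0.07, -0.281, -0.082]
```

I've used all the views, so I'll check the knob angle numerically from the recess's dark floor.

```bash
python3 - <<'E' | tail -8
from tip import *
k=cv2.imread('pics/k3.png'); 
for nme,I in(('start',k[:,:400]),('now',k[:,400:])):
    G=cv2.cvtColor(I,cv2.COLOR_BGR2GRAY)
    for th in (60,90):
        M=(G<th).astype(np.uint8)
        nl,lab,stt,cen=cv2.connectedComponentsWithStats(M)
        for i in range(1,nl):
            if 800<stt[i,4]: 
                cs,_=cv2.findContours((lab==i).astype(np.uint8),0,2); print(nme,th,stt[i],cv2.minAreaRect(max(cs,key=len)))
E
```

```text
[ 0.45470929 -0.30858272  0.034     ]
[ 0.33995337 -0.17943121  0.034     ]
[ 0.46715899 -0.06670069  0.034     ]
start 90 [249 166  16  74 823] ((256.24285888671875, 202.45664978027344), (14.508620262145996, 72.9911117553711), 1.9749339818954468)
now 60 [  58  129   79   32 1213] ((98.05201721191406, 140.83815002441406), (80.58995056152344, 26.01382064819336), 9.688787460327148)
now 60 [ 176  163   80   86 4145] ((214.9000244140625, 206.30001831054688), (74.68466186523438, 57.6905517578125), 63.43495178222656)
now 90 [    0   123   197   277 41717] ((98.04102325439453, 260.82073974609375), (275.5924072265625, 195.36532592773438), 89.73350524902344)
now 90 [ 170  160   89   93 4985] ((214.6000213623047, 206.70001220703125), (81.39287567138672, 64.8459701538086), 63.43495178222656)
```

```bash
python3 - <<'E' | tail -22
from tip import *
s,T,tip=st(); W=env.camera('wrist'); cw=cam('wrist')
print('tool X from Rdy',np.degrees(np.arctan2(-(Rd.T@T[:,0])[0],(Rd.T@T[:,0])[1])))
g=np.linspace(-.016,.016,401); xx,yy=np.meshgrid(g,-g)
P=m+xx[...,None]*Rd[:,0]+yy[...,None]*Rd[:,1]
d=np.load('w1.npz')
for nme,I,c in(('start',cv2.imread('pics/w1.png'),(d['K'],d['R'],d['t'])),('now',W,cw)):
    q=proj('',P.reshape(-1,3),c).reshape(401,401,2).astype(np.float32)
    G=cv2.cvtColor(cv2.remap(I,q[...,0],q[...,1],cv2.INTER_CUBIC),cv2.COLOR_BGR2GRAY); G=cv2.GaussianBlur(G,(0,0),6)
    print(nme); print(cv2.resize(G,(20,20),interpolation=cv2.INTER_AREA)[::2] if nme=='now' else '')
    gx=cv2.Sobel(G,cv2.CV_32F,1,0);gy=cv2.Sobel(G,cv2.CV_32F,0,1);mag=np.hypot(gx,gy)
    r=np.hypot(*np.meshgrid(np.arange(401)-200,np.arange(401)-200)); w=np.where(r<160,mag**2,0)
    ang=np.degrees(np.arctan2(gy,gx))%90
    h,_=np.histogram(ang,18,(0,90),weights=w); print((h/h.sum()*100).round().astype(int).tolist())
E
```

```text
now
[[100  95  94 106 110 119 121 121 121 121 121 122 121 119 118 119 119 108
  102 109]
 [ 70  83 100 112 120 121 121 121 121 120 119 121 122 121 119 119 118 116
  113 116]
 [ 39  39  38  41  70 109 119 122 128 129 118  99  87  99 116 117 116 118
  117 113]
 [ 41  42  42  41  40  74 122 118  87  49  29  17  16  35  90 118 121 121
  121 119]
 [ 42  42  42  42  41  45  69  73  36  16  15  14  15  15  37  88 116 121
  121 121]
 [ 43  41  41  43  42  41  52  75  73  36  14  15  15  16  15  38  90 116
  119 118]
 [ 45  43  43  42  43  42  44  63  79  70  34  16  18  32  51  74  92 109
  118 118]
 [ 46  43  43  42  43  43  42  53  78  87  85  82  95 107 115 118 119 118
  118 117]
 [ 51  46  44  43  42  42  43  43  67 105 116 119 119 119 117 117 117 117
  118 119]
 [ 54  50  45  43  43  44  42  41  51  93 116 117 117 117 117 118 120 122
  126 131]]
[3, 1, 1, 1, 1, 1, 1, 1, 1, 7, 7, 12, 25, 17, 13, 5, 4, 1]
```

```bash
python3 - <<'E' | tail -12
from tip import *
K,R,t=cam('wrist'); s=env.get_state();T=Ro.from_rotvec(s['orientation']).as_matrix()
A=R@T; b=R@s['eef_pos']+t   # cam = A*tool + b
def cm(eef,rv): Tn=Ro.from_rotvec(rv).as_matrix(); Rn=A@Tn.T; return K,Rn,b-Rn@np.array(eef)
k1=np.zeros((400,640,3),np.uint8); k1[110:260,220:420]=cv2.resize(cv2.imread('pics/k1.png'),(200,150),interpolation=cv2.INTER_AREA)
d=np.load('w1.npz')
W=env.camera('wrist'); cv2.imwrite('pics/n.png',W)
L=[('start',cv2.imread('pics/w1.png'),(d['K'],d['R'],d['t'])),('k1',k1,cm([.438,-.2085,.1602],[-2.724,-.86,-.669])),('k2',cv2.imread('pics/k2.png'),cm([.4374,-.2086,.1614],[-2.566,-1.427,-.738])),('now',W,(K,R,t))]
g=np.linspace(-.030,.030,401); xx,yy=np.meshgrid(g,-g); r=np.hypot(xx,yy)
P=m+xx[...,None]*Rd[:,0]+yy[...,None]*Rd[:,1]
Gs=[]
for n_,I,c in L:
    q=proj('',P.reshape(-1,3),c).reshape(401,401,2).astype(np.float32)
    B=cv2.remap(I,q[...,0],q[...,1],cv2.INTER_CUBIC); G=cv2.GaussianBlur(cv2.cvtColor(B,cv2.COLOR_BGR2GRAY),(0,0),3).astype(np.float32)
    gx=cv2.Sobel(G,cv2.CV_32F,1,0);gy=cv2.Sobel(G,cv2.CV_32F,0,1); mag=np.hypot(gx,gy)
    # exclude dark (handle) surroundings
    dark=cv2.dilate((G<(95 if n_=='k1' else 62)).astype(np.uint8),np.ones((25,25)))
    w=np.where((r<.027)&((dark==0)|(r<.009)&(n_ in('start','now'))),np.minimum(mag,60),0)
    ang=np.degrees(np.arctan2(gy,gx))%90
    h,_=np.histogram(ang,18,(0,90),weights=w); print(n_,(h/h.sum()*100).round().astype(int).tolist())
E
```

```text
[ 0.58314094 -0.19357313  0.034     ]
[ 0.45470929 -0.30858272  0.034     ]
[ 0.33995337 -0.17943121  0.034     ]
[ 0.46715899 -0.06670069  0.034     ]
start [23, 5, 3, 6, 3, 8, 4, 2, 3, 10, 1, 3, 7, 3, 6, 4, 5, 2]
k1 [11, 7, 5, 6, 4, 6, 4, 2, 3, 5, 3, 4, 6, 7, 9, 7, 7, 4]
k2 [8, 2, 4, 4, 3, 4, 2, 1, 3, 6, 3, 6, 10, 7, 19, 10, 6, 2]
now [9, 2, 3, 4, 2, 5, 3, 2, 4, 6, 4, 8, 15, 12, 12, 5, 3, 1]
```

```bash
python3 - <<'E' | tail -40
import cv2,numpy as np
I=cv2.cvtColor(cv2.imread('pics/n.png'),cv2.COLOR_BGR2GRAY)
J=np.zeros((400,640),np.uint8); J[100:220,240:400]=cv2.resize(cv2.cvtColor(cv2.imread('pics/i1.png'),cv2.COLOR_BGR2GRAY)[:300,:400],(160,120),interpolation=cv2.INTER_AREA)
k2=cv2.cvtColor(cv2.imread('pics/k2.png'),cv2.COLOR_BGR2GRAY)
for n,G,th in(('i1',J,80),('k2',k2,70),('now',I,70)):
    print(n)
    for r in range(184,222,4):
        row=G[r,285:355]; print(r,row[::2].tolist()) if r in(192,) else None
        x=np.where(row<th)[0]; print(r,(x.min()+285,x.max()+285) if len(x) else None,end='; ')
    print()
E
```

```text
i1
184 (np.int64(313), np.int64(327)); 188 (np.int64(313), np.int64(327)); 192 [222, 221, 223, 222, 221, 203, 179, 118, 48, 50, 54, 56, 56, 54, 56, 55, 56, 57, 56, 53, 55, 52, 54, 53, 54, 58, 52, 95, 190, 190, 198, 220, 222, 223, 222]
192 (np.int64(300), np.int64(338)); 196 (np.int64(299), np.int64(340)); 200 (np.int64(298), np.int64(341)); 204 (np.int64(297), np.int64(342)); 208 (np.int64(296), np.int64(343)); 212 (np.int64(297), np.int64(343)); 216 (np.int64(297), np.int64(343)); 220 (np.int64(285), np.int64(354)); 
k2
184 None; 188 None; 192 [107, 100, 90, 92, 94, 98, 99, 79, 41, 39, 42, 44, 42, 47, 44, 45, 44, 45, 46, 45, 46, 48, 44, 45, 45, 44, 48, 72, 96, 98, 104, 108, 113, 129, 150]
192 (np.int64(300), np.int64(338)); 196 (np.int64(298), np.int64(340)); 200 (np.int64(297), np.int64(341)); 204 (np.int64(297), np.int64(342)); 208 (np.int64(296), np.int64(343)); 212 (np.int64(296), np.int64(343)); 216 (np.int64(296), np.int64(343)); 220 (np.int64(296), np.int64(343)); 
now
184 (np.int64(309), np.int64(321)); 188 None; 192 [102, 101, 102, 104, 114, 80, 119, 96, 38, 38, 40, 42, 40, 42, 44, 40, 43, 45, 43, 44, 42, 43, 43, 42, 43, 42, 47, 77, 145, 149, 146, 146, 145, 145, 145]
192 (np.int64(300), np.int64(338)); 196 (np.int64(298), np.int64(340)); 200 (np.int64(297), np.int64(341)); 204 (np.int64(296), np.int64(342)); 208 (np.int64(296), np.int64(343)); 212 (np.int64(296), np.int64(343)); 216 (np.int64(296), np.int64(343)); 220 (np.int64(296), np.int64(343));
```

The bar hasn't moved in the hand, and the recess has turned about 63° with the torque showing the stop. Next I carry the key round to the opposite azimuth to undo the tilt.

```bash
python3 go.py; python3 rows.py .38,-.24,.33 .1,-.39,.33 -.24,-.31,.33 -.24,-.31,.8
```

```text
30.2 [ 0.4055 -0.2402  0.2435] q [-1.04   0.16  -0.198  1.32   0.496  1.061] 
X [0.439 0.768 0.466] Y [ 0.822 -0.553  0.137] Z [ 0.3627  0.3225 -0.8743]
.38,-.24,.33 n 2 [0.097, -0.031, -0.283]
.1,-.39,.33 n 7 [-0.227, -0.14, -0.143]
-.24,-.31,.33 n 8 [-0.073, -0.27, -0.081]
-.24,-.31,.8 n 10 [0.146, 0.043, -0.274]
```

Emit:
move_arm --pt "0.1 -0.03 -0.28 0" --pt "0.1 -0.03 -0.28 0" --pt "-0.227 -0.14 -0.143 0" --pt "-0.227 -0.14 -0.143 0" --pt "-0.227 -0.14 -0.143 0" --pt "-0.227 -0.14 -0.143 0" --pt "-0.227 -0.14 -0.143 0" --pt "-0.227 -0.14 -0.143 0" --pt "-0.227 -0.14 -0.143 0"

```text
time: 31.1
eef_pos: [0.0995, -0.3896, 0.3281]
orientation: [-2.567, -1.425, -0.741]
wrist_force: [1.1, -1.7, -0.3]
grip_width: 0.0165
grip_force: 90.2
```

Emit:
move_arm --pt "-0.073 -0.27 -0.08 0" --pt "-0.073 -0.27 -0.08 0" --pt "-0.073 -0.27 -0.08 0" --pt "-0.073 -0.27 -0.08 0" --pt "-0.073 -0.27 -0.08 0" --pt "-0.073 -0.27 -0.08 0" --pt "-0.073 -0.27 -0.08 0" --pt "-0.073 -0.27 -0.08 0" --pt "-0.073 -0.27 -0.08 0"

```text
time: 32.0
eef_pos: [-0.2828, -0.2984, 0.3278]
orientation: [-2.568, -1.425, -0.74]
wrist_force: [-0.2, -0.4, -0.2]
grip_width: 0.0163
grip_force: 90.3
```

```bash
python3 go.py; python3 rows.py -.24,-.31,.33
```

```text
32.0 [-0.2828 -0.2984  0.3278] q [-2.496  0.445  0.402  2.033 -0.043 -0.356] 
X [0.439 0.768 0.466] Y [ 0.823 -0.552  0.134] Z [ 0.3601  0.325  -0.8745]
-.24,-.31,.33 n 1 [0.073, 0.28, 0.065]
```

Emit:
move_arm --pt "0.07 0.27 0.06 0" --pt "0.15 0.04 -0.28 0" --pt "0.15 0.04 -0.28 0" --pt "0.14 0.04 -0.28 0" --pt "0.13 0.04 -0.29 0" --pt "0.12 0.03 -0.29 0" --pt "0.11 0.03 -0.29 0" --pt "0.1 0.03 -0.29 0"

```text
time: 32.8
eef_pos: [-0.2044, -0.2615, 0.4322]
orientation: [-2.648, -1.47, -0.488]
wrist_force: [0.8, 0.2, -1.7]
grip_width: 0.0168
grip_force: 90.1
```

```bash
python3 go.py
```

```text
32.8 [-0.2044 -0.2615  0.4322] q [-2.464  0.201  0.411  2.108 -0.018 -0.333] 
X [0.491 0.815 0.31 ] Y [ 0.838 -0.538  0.089] Z [ 0.2391  0.2159 -0.9467]
```

Emit:
move_arm --pt "0.1 0.03 -0.3 0" --pt "0.09 0.03 -0.3 0" --pt "0.08 0.02 -0.3 0" --pt "0.07 0.02 -0.3 0" --pt "0.06 0.02 -0.3 0" --pt "0.05 0.01 -0.31 0" --pt "0.04 0.01 -0.31 0" --pt "0.03 0 -0.31 0"

```text
time: 33.6
eef_pos: [-0.1962, -0.2403, 0.4999]
orientation: [-2.712, -1.51, -0.136]
wrist_force: [-0.1, -1.1, -0.7]
grip_width: 0.0167
grip_force: 90.1
```

```bash
python3 go.py
```

```text
33.6 [-0.1962 -0.2403  0.4999] q [-2.498  0.053  0.499  2.109 -0.022 -0.371] 
X [0.524 0.847 0.093] Y [ 0.85  -0.527  0.013] Z [ 0.06    0.0724 -0.9956]
```

Emit:
move_arm --pt "0.02 0.3 -0.1 0" --pt "0.02 0.0 -0.3 0" --pt "0.01 0 -0.3 0"

```text
time: 33.9
eef_pos: [-0.1598, -0.2634, 0.5192]
orientation: [-2.729, -1.524, -0.033]
wrist_force: [-0.3, 0.6, -1.3]
grip_width: 0.0165
grip_force: 90.1
```

```bash
python3 go.py; python3 rows.py .05,-.36,.40 .36,-.22,.34 .5203,.1614,.26
```

```text
33.9 [-0.1598 -0.2634  0.5192] q [-2.373  0.021  0.534  2.109 -0.01  -0.25 ] 
X [0.524 0.851 0.026] Y [ 0.851 -0.524 -0.003] Z [ 0.0108  0.0241 -0.9997]
.05,-.36,.40 n 6 [0.027, 0.255, 0.132]
.36,-.22,.34 n 8 [0.233, 0.159, 0.056]
.5203,.1614,.26 n 9 [0.301, -0.047, 0.067]
```

Emit:
move_arm --pt "0 0 -0.22 0" --pt "0.02 0.255 0.15 0" --pt "0.02 0.255 0.15 0" --pt "0.02 0.255 0.15 0" --pt "0.02 0.255 0.13 0" --pt "0.02 0.255 0.13 0" --pt "0.02 0.255 0.13 0"

```text
time: 34.6
eef_pos: [0.0438, -0.369, 0.3966]
orientation: [-2.737, -1.522, -0.003]
wrist_force: [-0.9, -1.2, 0.6]
grip_width: 0.0163
grip_force: 90.2
```

Emit:
move_arm --pt "0.233 0.159 0.056 0" --pt "0.233 0.159 0.056 0" --pt "0.233 0.159 0.056 0" --pt "0.233 0.159 0.056 0" --pt "0.233 0.159 0.056 0" --pt "0.233 0.159 0.056 0" --pt "0.233 0.159 0.056 0" --pt "0.233 0.159 0.056 0"

```text
time: 35.4
eef_pos: [0.3534, -0.2303, 0.3304]
orientation: [-2.737, -1.522, -0.004]
wrist_force: [0.6, -0.6, -0.8]
grip_width: 0.0166
grip_force: 90.2
```

Emit:
move_arm --pt "0.3 -0.047 0.06 0" --pt "0.3 -0.047 0.06 0" --pt "0.3 -0.047 0.06 0" --pt "0.3 -0.047 0.06 0" --pt "0.3 -0.047 0.06 0" --pt "0.3 -0.047 0.06 0" --pt "0.3 -0.047 0.06 0" --pt "0.3 -0.047 0.06 0" --pt "0 0 0 0" --pt "0 0 0 0"

```text
time: 36.4
eef_pos: [0.494, 0.106, 0.2613]
orientation: [-2.735, -1.524, -0.003]
wrist_force: [0.7, -0.3, -1.9]
grip_width: 0.0166
grip_force: 90.2
```

```bash
cat > pl.py <<'E'
from h import *
s=env.get_state();T=Ro.from_rotvec(s['orientation']).as_matrix()
d=np.array([.0007,0,.0559]); tip=s['eef_pos']+T@d
print(s['time'],'tip',tip.round(4),'Z',T[:,2].round(3),'Xaz',np.degrees(np.arctan2(T[1,0],T[0,0])).round(1),'F',s['wrist_force'].round(1),'gw',s['grip_width'])
for z in(.055,.010): print(z,(T.T@(np.array([.5203,.1614,z])-tip)/.15).round(3))
E
python3 pl.py
```

```text
36.4 tip [0.4942 0.1071 0.2054] Z [-0.004  0.01  -1.   ] Xaz 58.3 F [ 0.7 -0.3 -1.9] gw 0.01660066959025627
0.055 [ 0.392 -0.034  1.006]
0.01 [ 0.39  -0.031  1.306]
```

Emit:
move_arm --pt "0.196 -0.017 0.1 0" --pt "0.196 -0.017 0.15 0" --pt "0 0 0.25 0" --pt "0 0 0.25 0" --pt "0 0 0.2 0" --pt "0 0 0 0" --pt "0 0 0 0"

```text
time: 37.1
eef_pos: [0.5204, 0.1591, 0.1208]
orientation: [-2.737, -1.521, -0.005]
wrist_force: [0.9, -0.4, -1.2]
grip_width: 0.0168
grip_force: 90.1
```

```bash
python3 pl.py; python3 - <<'E'
from h import *
I=cv2.cvtColor(env.camera('wrist'),cv2.COLOR_BGR2GRAY); c=cam('wrist')
print('stand top corners pred',proj('',[[.4727,.1494,.045],[.5085,.2090,.045],[.568,.1734,.045],[.5324,.1137,.045]],c).round(1).tolist())
r=150
for r in (140,150,160): print(r,I[r,250:390:4].tolist())
print('col 300', I[100:200:4,300].tolist())
E
```

```text
37.1 tip [0.5206 0.1603 0.0649] Z [-0.002  0.01  -1.   ] Xaz 58.1 F [ 0.9 -0.4 -1.2] gw 0.016773874209840174
0.055 [ 0.005 -0.005  0.066]
0.01 [ 0.003 -0.003  0.366]
stand top corners pred [[274.3, 243.1], [269.4, 153.7], [365.1, 152.0], [363.7, 241.7]]
140 [132, 129, 127, 125, 124, 123, 122, 122, 121, 123, 124, 125, 127, 125, 123, 120, 113, 113, 123, 195, 198, 199, 201, 199, 201, 200, 200, 199, 201, 199, 200, 199, 201, 200, 200]
150 [134, 132, 132, 130, 126, 118, 60, 55, 55, 56, 57, 54, 56, 55, 56, 55, 56, 55, 55, 56, 54, 54, 55, 55, 54, 56, 55, 56, 56, 197, 199, 201, 200, 199, 198]
160 [134, 135, 135, 133, 132, 115, 104, 104, 104, 104, 102, 102, 103, 103, 103, 103, 104, 103, 103, 103, 102, 103, 103, 103, 103, 103, 104, 104, 104, 143, 202, 202, 197, 198, 199]
col 300 [197, 193, 193, 191, 189, 186, 188, 188, 191, 186, 126, 126, 55, 77, 103, 102, 104, 104, 103, 103, 102, 103, 98, 46, 44]
```

Emit:
move_arm --pt "0.004 0 0.08 0" --pt "0 0 0.08 0" --pt "0 0 0.08 0" --pt "0 0 0.06 0" --pt "0 0 0 0" --pt "0 0 0 0"

```text
time: 37.75
eef_pos: [0.5203, 0.1614, 0.075]
orientation: [-2.735, -1.524, -0.005]
wrist_force: [0.3, -0.4, -2.4]
grip_width: 0.0168
grip_force: 90.6
```

```bash
python3 pl.py
```

```text
37.75 tip [0.5205 0.1626 0.0192] Z [-0.002  0.011 -1.   ] Xaz 58.2 F [ 0.3 -0.4 -2.4] gw 0.0167881467322582
0.055 [-0.005  0.001 -0.239]
0.01 [-0.008  0.003  0.061]
```

In the hole with no side force, 9 mm left. I'll lower it to the floor.

Emit:
move_arm --pt "-0.003 0 0.03 0" --pt "0 0 0.025 0" --pt "0 0 0.01 0" --pt "0 0 0 0" --pt "0 0 0 0"

```text
time: 38.25
eef_pos: [0.5204, 0.1612, 0.0658]
orientation: [-2.736, -1.524, -0.007]
wrist_force: [-2.2, -0.7, 12.7]
grip_width: 0.0167
grip_force: 92.6
```

```bash
python3 pl.py
```

```text
38.25 tip [0.5207 0.1624 0.0099] Z [-0.001  0.011 -1.   ] Xaz 58.2 F [-2.2 -0.7 12.7] gw 0.01666688544087824
0.055 [-0.005 -0.    -0.301]
0.01 [-0.007  0.002 -0.001]
```

Seated on the floor. Release and rise.

Emit:
move_arm --pt "0 0 0 0" --pt "0 0 0 0" --pt "0 0 0 0" --pt "0 0 0 0" --pt "0 0 0 0" --pt "0 0 0 0" --grip 70

```text
time: 38.85
eef_pos: [0.5198, 0.1611, 0.0649]
orientation: [-2.735, -1.524, -0.004]
wrist_force: [-0.8, -0.3, 0.4]
grip_width: 0.07
grip_force: 0.0
```

Emit:
move_arm --pt "0 0 -0.15 0" --pt "0 0 -0.25 0" --pt "0 0 -0.3 0" --pt "0 0 -0.3 0" --pt "0 0 0 0" --pt "0 0 0 0"

```text
time: 39.45
eef_pos: [0.5207, 0.1596, 0.2156]
orientation: [-2.736, -1.524, -0.007]
wrist_force: [0.1, 0.6, -1.6]
grip_width: 0.07
grip_force: 0.0
```

```bash
python3 - <<'E'
from h import *
I=cv2.cvtColor(env.camera('wrist'),cv2.COLOR_BGR2GRAY); c=cam('wrist')
u=np.array([.5262,.8503,0]);v=np.array([.8503,-.5262,0]);o=np.array([.5203,.1614,.117])
pr=proj('',[o+a*.035*u+b*.009*v for a,b in((1,-1),(1,1),(-1,1),(-1,-1))],c); print('bar pred',pr.round(1).tolist())
x0,y0=(pr.min(0)-25).astype(int);x1,y1=(pr.max(0)+25).astype(int)
M=(I[y0:y1,x0:x1]<68).astype(np.uint8); n,l,st,_=cv2.connectedComponentsWithStats(M); 
for i in range(1,n):
    if st[i,4]>300: cs,_=cv2.findContours((l==i).astype(np.uint8),0,2); r=cv2.minAreaRect(max(cs,key=len)); print((r[0][0]+x0,r[0][1]+y0),r[1:],st[i,4])
s=env.get_state();print(s['time'],s['grip_width'],s['eef_pos'],s['wrist_force'])
E
```

```text
bar pred [[307.8, 148.6], [330.8, 148.6], [330.1, 232.5], [308.7, 232.4]]
(np.float64(307.0), np.float64(188.0)) ((82.0, 42.0), 90.0) 1523
39.5 0.06968411892658478 [0.52006205 0.15947727 0.21447623] [-0.1363116  -0.31811021 -0.88205988]
```

```bash
python3 -c "
from workcell import env
print(env.finish_job())"
```

```text
the job is handed in; nothing more can be done
None
```

I turned the knob clockwise until the torque rose to about 0.9 N m, taken as its stop; the recess measured about 63° round afterwards, so I can't fully rule out a slight turn back as I drew the key out. The key then went down to the floor of its stand, a quarter turn from its first position, and I let go and handed the job in at about 39.5 s.

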